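Load two copper busbars into the bench drill jig and shut its gate

ROBOT

A 6-joint arm with a two-finger parallel gripper is mounted at the origin on a cart in front of the work surface, level with it; the furniture and walls round the work are solid. World frame = base frame: x ahead of the robot, y to its left, z up, the work surface at z = 0. Lengths are in m, angles in rad, forces in N, time in s.
With the tool pointing down it reaches from about 0.375 to 0.9 m from the base axis. Payload 3.1 kg.
Tool frame: the origin (TCP) lies on the centre line of the jaws, within the pads' length; the fingertips stand 14 mm ahead of it and the grasp point (between the pads) lies 5 mm behind it; z points along the fingers, y is the line along which they close (so a half turn about z gives the same grasp; the last joint's range is limited). The gripper opens to 87 mm and grips with 3 to 60 N. Pads are 19 mm wide; open, the fingers measure 117 mm over their backs; the gripper's body (75 mm by 190 mm) begins 51 mm behind the grasp point.
Start: joints at [0.958, 0.527, 1.433, -0, 1.181, -0.178], TCP at [0.263, 0.567, 0.215] pointing down, gripper open.
Joint ranges: [-3.08, 3.08], [-0.75, 2.2], [0.22, 2.44], [-1.43, 4.57], [0, 2.65], [-2.85, 2.85]. Speed limits (rad/s): [2.79, 2.79, 3.14, 3.14, 3.14, 3.14].

INTERFACE

Orientations are given as a unit quaternion [x, y, z, w].
In Python, from rig import robot gives the robot as it stands.
- The arm moves only by the tool move_arm, never from a script. Its argument "commands" is a list of rows, each an object with "hand": the finger opening in cm, from 0 to 8.7; "travel": the shift along the tool's x, y, z in cm, a list of three; "twist": the turn, a rotation vector about the tool's x, y, z in degrees, a list of three. In form: [{"hand": hand, "travel": [dx, dy, dz], "twist": [wx, wy, wz]}, ...]. A call has 1 to 5 rows; each row shifts and turns the commanded pose from where the row before left it, along the tool's axes as they then stand; what a row does not reach is not made up. A row lasts 1/12 s, in which the tool goes at most 41.7 mm and 7.16 degrees, less where a joint would pass 70% of its speed; a pose out of reach is approached as far as the arm can. A call is refused whole if a number of a shift passes 4.17 or a number of a turn 7.16, either way. A call with a gripper value outside its range is refused whole. The fingers move at their own pace and stop on an object; "force" is the grip in N (left out, the last holds). Time passes only in rows, so rows that do not move let the fingers close. It gives the time, the measured TCP pose, the force, the opening and the grip force at its end, in the units of the state.
- robot.get_obs(): the state, without advancing time (a new reading comes with each control period).
- robot.camera(name): name is "scene" or "top" or "wrist"; returns a dict with "frame" (400x640x3 uint8, red, green, blue), "fov_y" (degrees; the focal length in pixels is half the picture's height over the tangent of half this angle, whatever the lens; pixels are square), "cx", "cy" (the principal point, pixels), "extrinsics" (4x4, takes a point from camera to world coordinates); the wrist camera has in their place "T_tool_cam" (4x4, takes a point from camera to tool coordinates, whose origin is the TCP and whose axes are the flange's). Camera axes: x right, y down, z forward; pixel columns grow to the right and rows downward; lengths in m; the calibration is good to about 2 mm. A picture is of the moment at which its call begins: read the wrist's pose just before it. There is no depth.
- robot.hand_in(): hands the job in; it is judged then, once.
The state is a dict: "time": time; "q": joint angles; "joint_velocities": joint speeds; "joint_torque": joint torques, N m; "position": TCP position; "tool_rot": TCP orientation; "ft_force": force on the tool from outside, world axes, zero at the start; "moment": the same for the moment, N m; "grip_width": finger opening in m; "grip_force": force on a finger pad.
Only numpy, scipy, OpenCV 4.12 (cv2) and the standard library are available. Lean on these libraries where they do the work, as an engineer would, in place of code of your own. Each camera call takes 0.05 s, during which the arm holds its last target. There are 200 camera calls.

TASK

The plain ends of the two copper busbars are to be drilled next: load both into the drill jig. Lay each bar flat in front of the lane that fits its width with its plain end first and its punched end left at the open mouth, slide it in under the bush plate and bring it gently (not rammed) right up to its stop screw, then swing the gate fully shut across the punched ends. Leave the battery, the multimeter and the solder reel where they are.

Things in the scene. Friction and masses are not known exactly. Their poses are not given: they have to be found in the camera images.
- jig: Drill jig fixed on the worktop, 105 x 195 mm, aluminium and dark steel, no floor: bars slide on the worktop. Origin on the worktop in its middle; x is the way the bars slide in, y to the left of that, z up. Three rails 14 mm high along x form two lanes with their mouth at x = -80 mm, open at the top up to the bush plate at x = 15 mm. Rails leave no room for fingers beside a bar.
- bush_plate (a point): Centre of the top of the dark bush plate, at x = 46 mm in the jig's frame. It roofs both lanes from x = 15 to 77 mm, its underside 14 mm and its top 24 mm above the worktop (28 mm with the drill bushes), so that bars can only be slid in under it.
- wide_lane_mouth (a point): Middle of the mouth of the wide lane (43 mm between its rails, centre line y = +19 mm in the jig's frame), x = -80 mm, 6 mm up. Over the first 25 mm the outer rail flares outward by about 9 mm and the middle rail is pointed. A bar that is home sticks out of the mouth by 3 mm.
- wide_lane_stop (a point): Tip of the wide lane's stop screw, x = +77 mm, y = +19 mm in the jig's frame, 6 mm up.
- narrow_lane_mouth (a point): Middle of the mouth of the narrow lane (28 mm between its rails, centre line y = -26.5 mm in the jig's frame), x = -80 mm, 6 mm up; flared like the other.
- narrow_lane_stop (a point): Tip of the narrow lane's stop screw, x = +77 mm, y = -26.5 mm in the jig's frame, 6 mm up.
- stops: The two steel stop screws at the far ends of the lanes, fixed to the jig; same frame as the jig. Tips at x = 77 mm on the lanes' centre lines, 3 to 12 mm above the worktop. A bar must not press on them with more than 25 N.
- wide_bar: Loose copper busbar, 160 x 40 x 12 mm, about 0.6 kg, lying flat. Origin at the centre of its underside, x along its length towards the plain end, z up. Two 11 mm holes are punched side by side near its other end (-x).
- wide_bar_nose (a point): Middle of the wide bar's plain end face, x = +80 mm, 6 mm above its underside.
- wide_bar_tail (a point): Middle of the wide bar's punched end face, x = -80 mm, 6 mm above its underside.
- narrow_bar: Loose copper busbar, 160 x 25 x 12 mm, about 0.4 kg, lying flat. Origin and axes as for the wide bar; one 11 mm hole is punched near its -x end.
- narrow_bar_nose (a point): Middle of the narrow bar's plain end face, x = +80 mm, 6 mm above its underside.
- narrow_bar_tail (a point): Middle of the narrow bar's punched end face, x = -80 mm, 6 mm above its underside.
- gate (a joint): Angle (rad) of the jig's gate, a flat steel bar 8 mm thick, 122 mm long, 4 to 17 mm above the worktop. 0 = shut: it lies along the jig's -y across both lanes, inner face at x = -87 mm, 4 mm behind bars that are home; a bar not home blocks it. It grows as the gate swings outward: at 1.57 it points along the jig's -x; limit 2.6. It starts open, at 1.65 to 1.85.
- gate_hinge (a point): The gate's vertical pivot, at x = -91, y = +70 mm in the jig's frame, 10 mm above the worktop, in a steel knuckle 17 mm across and 21 mm high on a thin lug beside the mouth. It is stiff: the gate stays where it is left and about 1 N at its tip moves it.
- gate_tip (a point): Near the gate's free end, on its centre line, 116 mm from the pivot, 10 mm above the worktop; a black knob of 11 mm diameter stands on the gate there, up to 34 mm above the worktop.
- battery: Lantern battery standing on the worktop, 66 x 66 x 113 mm (bystander). Origin at the centre of its underside.
- meter: Multimeter lying on the worktop, 142 x 70 x 41 mm (bystander). Origin at the centre of its underside.
- reel: Solder reel standing on its flange, 62 mm diameter, 40 mm high (bystander). Origin at the centre of its underside.

How it is judged:
On the way:
1. both bars lie home in their lanes, plain ends at the stops (x of each of wide_bar_nose, narrow_bar_nose in the frame of jig above 0.073 m and y of wide_bar_nose in the frame of jig between 0.013 and 0.025 m and x of each of wide_bar_tail, narrow_bar_tail in the frame of jig below -0.075 m and y of wide_bar_tail in the frame of jig between 0.013 and 0.025 m and angle between each of wide_bar, narrow_bar's own z axis and vertical below 0.06 rad and height (world z) of each of wide_bar, narrow_bar below 0.004 m and y of narrow_bar_nose in the frame of jig between -0.0325 and -0.0205 m and y of narrow_bar_tail in the frame of jig between -0.0325 and -0.0205 m), for 0.2 s.
At the end, for the whole second after the job is handed in: Each bar lies flat at rest in the lane of its width, plain end inward and within 4 mm of its stop screw, punched end at the mouth, both ends within 6 mm of the lane's centre line; the gate is shut (within 0.06 rad); nothing is held (all of step 1 and value of joint gate below 0.06 rad and linear speed of each of wide_bar, narrow_bar below 0.01 m/s); the robot touches nothing.
It fails at once if the battery is moved more than 15 mm or tipped (distance of battery from where it was at the start of the episode above 0.015 m or angle between battery's own z axis and vertical above 0.3 rad).
It fails at once if the multimeter is moved more than 15 mm or tipped (distance of meter from where it was at the start of the episode above 0.015 m or angle between meter's own z axis and vertical above 0.3 rad).
It fails at once if the solder reel is moved more than 15 mm or tipped (distance of reel from where it was at the start of the episode above 0.015 m or angle between reel's own z axis and vertical above 0.3 rad).
It fails at once if a bar is rammed against its stop screw (more than 25 N) (contact force between wide_bar and stops above 25 N).
It fails at once if a bar is rammed against its stop screw (more than 25 N) (contact force between narrow_bar and stops above 25 N).
It also fails if it takes over 72 s, if anything falls off the work surface, if the arm or the gripper's body presses on something with over 40 N, if the wrist force passes 120 N, or if a joint passes its speed limit or range.

## Working session

There is one attempt and no reset: what is moved stays moved. The work goes in short steps, Python scripts to look and compute and a tool call to move; the robot and the scene stay as the last step left them, time stands still between calls to the robot, and variables do not carry over. Pictures are saved under pics/ and viewed, at most 10 in all, crops included, and the job is handed in when it is done.

Besides the shell and the picture viewer there is one more tool, called as name([rows], argument=value, ...), one row to a line, values as JSON. move_arm: Moves the arm, as the interface text tells. Its arguments: {"type":"object","properties":{"commands":{"type":"array"},"force":{"type":"number"}},"required":["commands"]}

```bash
ls; mkdir -p pics
python3 - <<'E'
from rig import robot
import cv2,numpy as np,pickle
print(robot.get_obs())
for n in ["scene","top"]:
    c=robot.camera(n); cv2.imwrite(f"pics/{n}0.png",c["frame"][:,:,::-1]); pickle.dump(c,open(f"pics/{n}0.pkl","wb"))
    print(n,c["fov_y"],c["cx"],c["cy"],np.round(c["extrinsics"],3).tolist())
E
```

```text
pics
{'time': 0.0, 'q': array([ 9.57547565e-01,  5.28451743e-01,  1.43390439e+00,  6.60158960e-06,
        1.18138108e+00, -1.78532912e-01]), 'joint_velocities': array([-0.00013396,  0.0024514 , -0.00010796,  0.00116112,  0.00139231,
        0.00096156]), 'joint_torque': array([ 2.32001012e-04, -4.40048397e+01, -1.76591510e+01,  6.33572834e-02,
        5.82925498e-02, -1.47778765e-04]), 'position': array([0.26277471, 0.56625377, 0.21397984]), 'tool_rot': array([ 2.15651573e-01,  9.76469789e-01, -9.88166831e-04, -4.16320333e-04]), 'ft_force': array([-0.67843637, -0.71274511, -0.03612255]), 'moment': array([ 0.03702712,  0.01827721, -0.05982003]), 'grip_force': 0.0, 'grip_width': 0.08680896033888155}
scene 51.307368715444774 319.27618449365826 199.1549444551025 [[0.886, -0.324, 0.33, 0.272], [-0.463, -0.601, 0.652, -0.792], [-0.013, -0.731, -0.682, 0.682], [0.0, 0.0, 0.0, 1.0]]
top 48.00282726498576 322.00201100568006 195.87564529104642 [[0.025, -0.994, 0.103, 0.494], [-1.0, -0.027, -0.016, -0.161], [0.019, -0.102, -0.995, 1.098], [0.0, 0.0, 0.0, 1.0]]
```

View pics/top0.png

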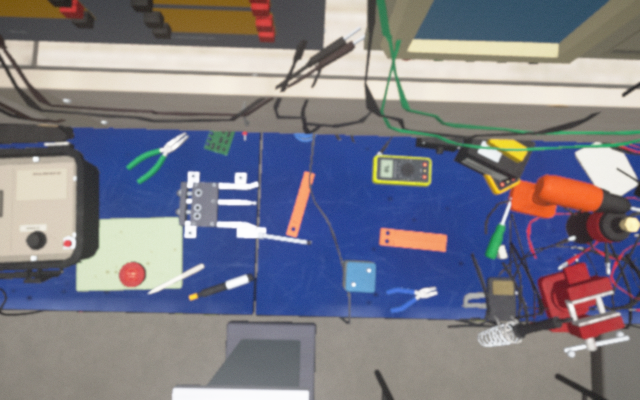

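View pics/scene0.png

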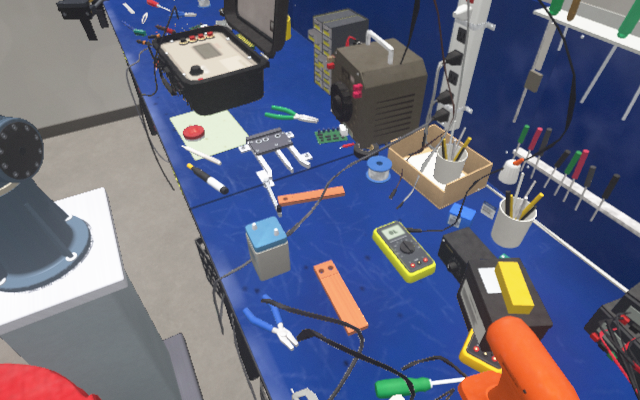

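The top view shows the jig around (218,205) with its mouth to the right, and the gate running from (262,232) to (308,242). The narrow bar is at (300,205), the wide bar at (413,240), the battery at (360,277), the meter at (402,169) and the reel at (303,137). Next I zoom in and measure.

```bash
cat > h.py <<'E'
import numpy as np,cv2,pickle
from scipy.spatial.transform import Rotation as R
def K(c):
    f=200/np.tan(np.radians(c["fov_y"])/2); return f
def ray(c,p,E=None):
    E=c["extrinsics"] if E is None else E
    p=np.atleast_2d(p).astype(float); f=K(c)
    d=np.c_[(p[:,0]-c["cx"])/f,(p[:,1]-c["cy"])/f,np.ones(len(p))]@E[:3,:3].T
    return E[:3,3],d
def onz(c,p,z,E=None):
    o,d=ray(c,p,E); return o+d*((z-o[2])/d[:,2])[:,None]
def tri(c1,p1,c2,p2,E1=None,E2=None):
    o1,d1=ray(c1,p1,E1);o2,d2=ray(c2,p2,E2);out=[]
    for a,b in zip(d1,d2):
        t=np.linalg.lstsq(np.c_[a,-b],o2-o1,rcond=None)[0]
        x,y=o1+t[0]*a,o2+t[1]*b; out.append(np.r_[(x+y)/2,np.linalg.norm(x-y)])
    return np.array(out)
def proj(c,P,E=None):
    E=c["extrinsics"] if E is None else E
    q=(np.atleast_2d(P)-E[:3,3])@E[:3,:3]; f=K(c)
    return np.c_[q[:,0]/q[:,2]*f+c["cx"],q[:,1]/q[:,2]*f+c["cy"]]
def copper(c):
    h=cv2.cvtColor(c["frame"],cv2.COLOR_RGB2HSV)
    return cv2.inRange(h,(4,90,110),(16,205,255))
E
cat > m.py <<'E'
from h import *
C={n:pickle.load(open(f"pics/{n}0.pkl","rb")) for n in("top","scene")}
for n,c in C.items():
    m=copper(c)
    for k in cv2.findContours(m,0,2)[0]:
        if cv2.contourArea(k)>250:
            M=cv2.moments(k);r=cv2.minAreaRect(k)
            print(n,cv2.contourArea(k),round(M["m10"]/M["m00"],1),round(M["m01"]/M["m00"],1),r)
            if n=="top":
                print(onz(c,cv2.boxPoints(r),.012).round(4).tolist())
t=cv2.resize(C["top"]["frame"][125:305,170:450],None,fx=2.8,fy=2.8,interpolation=2)
cv2.imwrite("pics/tz.png",t[:,:,::-1])
E
python3 m.py
```

```text
top 972.0 412.7 239.4 ((412.7078857421875, 239.42079162597656), (65.77195739746094, 16.21910285949707), 5.710592269897461)
[[0.4927, -0.3197, 0.012], [0.5316, -0.3231, 0.012], [0.5199, -0.4823, 0.012], [0.481, -0.4782, 0.012]]
top 1905.5 551.0 194.6 ((556.5, 196.0), (40.0, 93.0), 90.0)
[[0.6678, -0.6406, 0.012], [0.6743, -0.8723, 0.012], [0.5752, -0.8684, 0.012], [0.5692, -0.6388, 0.012]]
top 548.0 300.0 204.4 ((300.24371337890625, 203.86744689941406), (9.808135986328125, 64.95165252685547), 16.46001434326172)
[[0.5124, -0.0954, 0.012], [0.6652, -0.1352, 0.012], [0.659, -0.1584, 0.012], [0.5063, -0.1182, 0.012]]
scene 4954.0 517.4 364.8 ((518.0, 356.9999694824219), (119.99998474121094, 83.99998474121094), -0.0)
scene 1401.5 339.6 295.0 ((339.8384704589844, 296.59234619140625), (78.76205444335938, 21.954145431518555), 60.255123138427734)
scene 347.5 299.3 197.4 ((300.8648376464844, 197.18919372558594), (9.535140991210938, 46.031715393066406), 80.53767395019531)
```

View pics/tz.png

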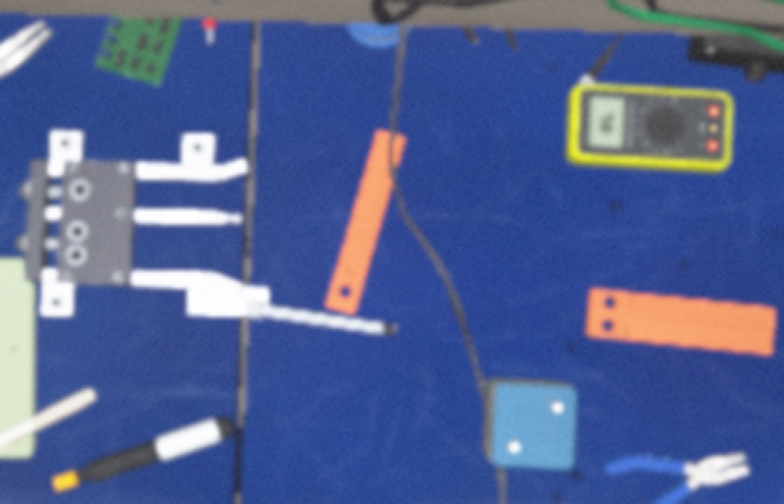

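The zoom shows the narrow bar's hole at its near end (345,290), so its plain end points away. The wide bar's holes are at (609,302) and (608,325), so its plain end points right and it needs a half turn. The jig's mouth faces right and the gate runs to its knob at (390,328). I'll travel over now for close-up views.

move_arm([
  {"hand":8.7,"travel":[0,0,-3.5],"twist":[0,0,0]},
  {"hand":8.7,"travel":[0,0,-3.5],"twist":[0,0,0]},
  {"hand":8.7,"travel":[0,0,-2],"twist":[0,0,0]},
  {"hand":8.7,"travel":[-3,-2.6,0],"twist":[0,0,0]},
  {"hand":8.7,"travel":[-3,-2.6,0],"twist":[0,0,0]},
])

```text
time: 0.52
position: [0.2959, 0.4955, 0.3064]
tool_rot: [0.214, 0.977, 0.002, 0.001]
ft_force: [1.4, -1.4, -0.7]
grip_width: 0.087
grip_force: 0.0
```

move_arm([
  {"hand":8.7,"travel":[-3,-2.6,0],"twist":[0,0,0]},
  {"hand":8.7,"travel":[-3,-2.6,0],"twist":[0,0,0]},
  {"hand":8.7,"travel":[-3,-2.6,0],"twist":[0,0,0]},
  {"hand":8.7,"travel":[-3,-2.6,0],"twist":[0,0,0]},
  {"hand":8.7,"travel":[-3,-2.6,0],"twist":[0,0,0]},
])

```text
time: 0.93
position: [0.377, 0.3114, 0.3047]
tool_rot: [0.215, 0.977, -0.0, -0.0]
ft_force: [1.6, 0.3, 0.5]
grip_width: 0.0869
grip_force: 0.0
```

move_arm([
  {"hand":8.7,"travel":[-3,-2.6,0],"twist":[0,0,0]},
  {"hand":8.7,"travel":[-3,-2.6,0],"twist":[0,0,0]},
  {"hand":8.7,"travel":[-3,-2.6,0],"twist":[0,0,0]},
  {"hand":8.7,"travel":[-3,-2.6,0],"twist":[0,0,0]},
  {"hand":8.7,"travel":[-3,-2.6,0],"twist":[0,0,0]},
])

```text
time: 1.35
position: [0.4584, 0.1304, 0.3048]
tool_rot: [0.216, 0.976, -0.0, -0.0]
ft_force: [0.3, 0.5, 1.4]
grip_width: 0.0872
grip_force: 0.0
```

move_arm([
  {"hand":8.7,"travel":[-3,-2.6,0],"twist":[0,0,7]},
  {"hand":8.7,"travel":[0,0,0],"twist":[0,0,7]},
  {"hand":8.7,"travel":[0,0,0],"twist":[0,0,7]},
  {"hand":8.7,"travel":[0,0,0],"twist":[0,0,7]},
  {"hand":8.7,"travel":[0,0,0],"twist":[0,0,7]},
])

```text
time: 1.77
position: [0.4743, 0.0954, 0.3044]
tool_rot: [0.503, 0.865, -0.0, -0.001]
ft_force: [0.2, 0.1, -0.0]
grip_width: 0.0868
grip_force: 0.0
```

move_arm([
  {"hand":8.7,"travel":[0,0,0],"twist":[0,0,7]},
  {"hand":8.7,"travel":[0,0,0],"twist":[0,0,7]},
  {"hand":8.7,"travel":[0,0,0],"twist":[0,0,7]},
  {"hand":8.7,"travel":[0,0,0],"twist":[0,0,7]},
  {"hand":8.7,"travel":[0,0,0],"twist":[0,0,7]},
])

```text
time: 2.18
position: [0.4742, 0.096, 0.3045]
tool_rot: [0.739, 0.674, -0.0, -0.0]
ft_force: [-0.9, -1.4, 0.2]
grip_width: 0.087
grip_force: 0.0
```

move_arm([
  {"hand":8.7,"travel":[0,0,0],"twist":[0,0,7]},
  {"hand":8.7,"travel":[0,0,0],"twist":[0,0,7]},
  {"hand":8.7,"travel":[0,0,0],"twist":[0,0,7]},
  {"hand":8.7,"travel":[0,0,0],"twist":[0,0,7]},
  {"hand":8.7,"travel":[0,0,0],"twist":[0,0,7]},
])

```text
time: 2.6
position: [0.4742, 0.096, 0.3045]
tool_rot: [0.907, 0.421, -0.001, -0.0]
ft_force: [0.3, 0.3, 0.3]
grip_width: 0.0867
grip_force: 0.0
```

move_arm([
  {"hand":8.7,"travel":[0,0,0],"twist":[0,0,7]},
  {"hand":8.7,"travel":[0,0,0],"twist":[0,0,7]},
  {"hand":8.7,"travel":[0,0,0],"twist":[0,0,7]},
  {"hand":8.7,"travel":[0,0,0],"twist":[0,0,7]},
  {"hand":8.7,"travel":[0,0,0],"twist":[0,0,7]},
])

```text
time: 3.02
position: [0.4742, 0.096, 0.3046]
tool_rot: [0.992, 0.128, -0.001, -0.0]
ft_force: [-0.4, 0.2, -0.7]
grip_width: 0.0865
grip_force: 0.0
```

```bash
cat >> h.py <<'E'
def state(robot):
    o=robot.get_obs(); Rm=R.from_quat(o["tool_rot"]).as_matrix()
    E=np.eye(4);E[:3,:3]=Rm;E[:3,3]=o["position"]
    print("t",round(o["time"],2),"p",o["position"].round(4),"phi",round(float(np.degrees(np.arctan2(Rm[1,1],Rm[0,1]))),2),"tz",Rm[:,2].round(3),"q",np.degrees(o["q"]).round(0),"F",o["ft_force"].round(1),"w",round(o["grip_width"],4))
    return E
def snap(robot,name):
    E=state(robot); c=robot.camera("wrist"); c["extrinsics"]=E@np.array(c["T_tool_cam"])
    cv2.imwrite(f"pics/{name}.png",c["frame"][:,:,::-1]); pickle.dump(c,open(f"pics/{name}.pkl","wb")); return c
def to(E,p,phi):  # tool-frame travel cm and twist deg to reach world p, phi
    Rm=E[:3,:3]; d=Rm.T@(np.array(p)-E[:3,3])*100
    cur=np.degrees(np.arctan2(Rm[1,1],Rm[0,1]))
    print("travel",d.round(2),"norm",np.linalg.norm(d).round(2),"twist z",round(-(((phi-cur)+180)%360-180),2))
E
python3 - <<'E'
from h import *
from rig import robot
c=snap(robot,"w1"); print(c["fov_y"],np.round(c["T_tool_cam"],3).tolist())
E
```

```text
t 3.02 p [0.4742 0.096  0.3046] phi -75.26 tz [-0.001  0.    -1.   ] q [-2. 13. 95.  0. 72. 73.] F [-0.4  0.2 -0.7] w 0.0865
66.40582749293598 [[-0.001, -0.958, -0.285, 0.078], [1.0, -0.0, -0.001, -0.0], [0.001, -0.285, 0.958, -0.17], [0.0, 0.0, 0.0, 1.0]]
```

View pics/w1.png

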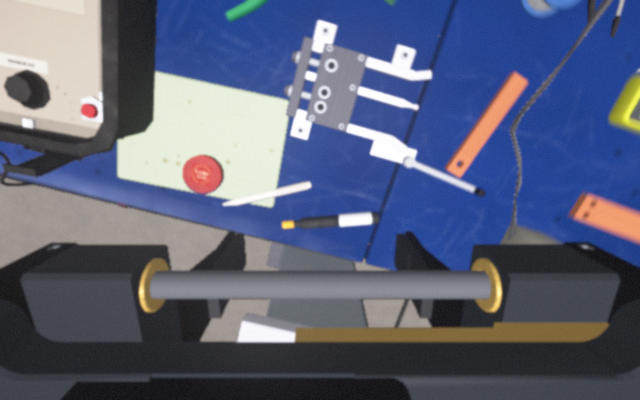

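This view covers the jig, gate and narrow bar: rail tips at (431,75) and (418,107), gate knob at (481,192), and the narrow bar from (457,172) to (519,75). I'll take a second, closer view from further along.

move_arm([
  {"hand":8.7,"travel":[-0.6,3.0,1.2],"twist":[0,0,0]},
  {"hand":8.7,"travel":[-0.6,3.0,1.2],"twist":[0,0,0]},
  {"hand":8.7,"travel":[-0.6,3.0,1.2],"twist":[0,0,0]},
  {"hand":8.7,"travel":[-0.6,3.0,1.2],"twist":[0,0,0]},
  {"hand":8.7,"travel":[0,0,0],"twist":[0,0,0]},
])

```text
time: 3.48
position: [0.482, -0.0303, 0.2547]
tool_rot: [0.991, 0.13, -0.002, 0.001]
ft_force: [0.0, 0.2, 0.4]
grip_width: 0.0868
grip_force: 0.0
```

Run:
```python
from h import *
from rig import robot
c=snap(robot,"w2")
f=c["frame"][0:230,130:520]; g=pickle.load(open("pics/w1.pkl","rb"))["frame"][0:210,270:540]
a=cv2.resize(f,None,fx=1.95,fy=1.95,interpolation=2); cv2.imwrite("pics/w2z.png",a[:,:,::-1])
b=cv2.resize(g,None,fx=2.8,fy=2.8,interpolation=2); cv2.imwrite("pics/w1z.png",b[:,:,::-1]); print(a.shape,b.shape)
```

```text
t 3.48 p [ 0.482  -0.0303  0.2547] phi -75.02 tz [-0.004 -0.001 -1.   ] q [-17.  16.  99.  -0.  65.  58.] F [0.  0.2 0.4] w 0.0868
(448, 760, 3) (588, 756, 3)
```

View pics/w2z.png

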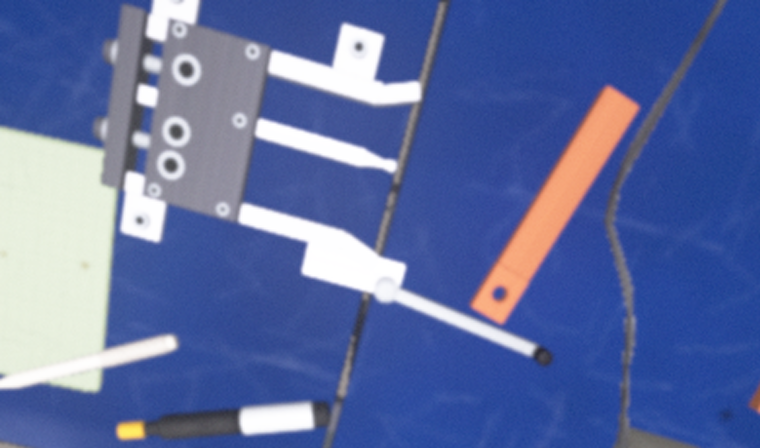

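View pics/w1z.png

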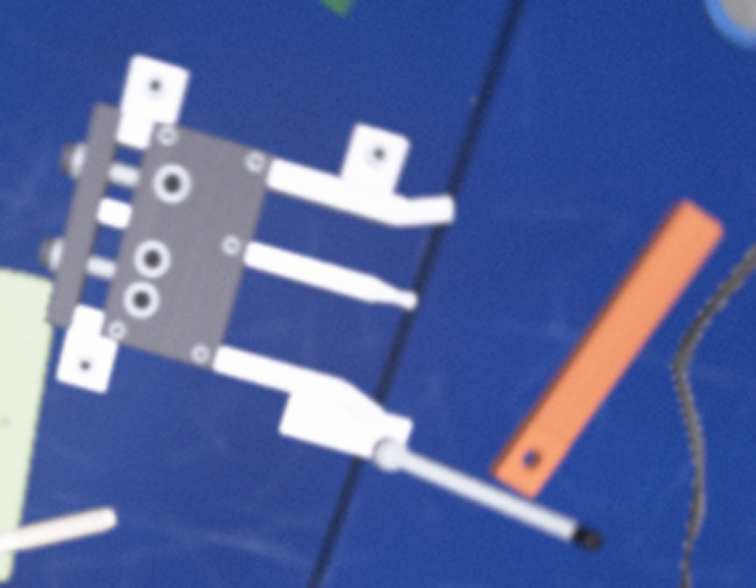

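In both zooms I can see the plate screws, the rail tips (w2z: (395,166), (419,92)), the hinge (386,290), the knob (543,356) and all four narrow-bar corners. I'll triangulate these.

```bash
cat > m2.py <<'E'
from h import *
a=pickle.load(open("pics/w1.pkl","rb"));b=pickle.load(open("pics/w2.pkl","rb"))
names="scrN scrM scrW scrW2 scrN2 tipM tipN hinge knob c1 c2 c3 c4".split()
p2=np.array([(252,51),(239,121),(222,209),(154,190),(179,30),(395,166),(419,92),(386,290),(543,356),(608,86),(638,106),(503,324),(471,305)])/1.95+[130,0]
p1=np.array([(255,162),(231,245),(200,354),(117,330),(167,135),(414,299),(453,209),(391,453),(588,539),(685,201),(723,230),(532,497),(492,468)])/2.8+[270,0]
T=tri(a,p1,b,p2)
for n,t in zip(names,T): print(n,t.round(4))
hts=[.024]*5+[.014]*2+[.021,.034]+[.012]*4
print("fixed z from w2/w1:")
Z=[]
for n,q1,q2,z in zip(names,p1,p2,hts):
    A=onz(a,q1,z)[0,:2];B=onz(b,q2,z)[0,:2]; Z.append((A+B)/2); print(n,B.round(4),A.round(4))
Z=dict(zip(names,Z))
J={"scrM":(.022,-.0075),"tipM":(-.08,-.0075),"hinge":(-.091,.070)}
S=np.array([J[k] for k in J]);D=np.array([Z[k] for k in J])
s=S-S.mean(0);d=D-D.mean(0)
th=np.arctan2((s[:,0]*d[:,1]-s[:,1]*d[:,0]).sum(),(s*d).sum()); c_,s_=np.cos(th),np.sin(th);Rm=np.array([[c_,-s_],[s_,c_]])
t=D.mean(0)-Rm@S.mean(0); print("jig",t.round(4),"yaw",np.degrees(th).round(2),"res mm",((S@Rm.T+t-D)*1000).round(1).tolist())
for n in names: print(n,((Z[n]-t)@Rm).round(4))
for n,p in dict(wm=(-.08,.019),nm=(-.08,-.0265),ns=(.077,-.0265),ngr=(-.098,-.0265),wgr=(-.098,.019)).items(): print(n,(Rm@np.array(p)+t).round(4))
cs=np.array([Z[k] for k in("c1","c2","c3","c4")]);n_=(cs[0]+cs[1])/2;tl=(cs[2]+cs[3])/2;d=n_-tl
print("narrow ctr",cs.mean(0).round(4),"ang",np.degrees(np.arctan2(d[1],d[0])),"len",np.linalg.norm(d),"w",np.linalg.norm(cs[0]-cs[1]))
C=pickle.load(open("pics/top0.pkl","rb"))
print("battery top",onz(C,[(344,263),(375,263),(376,291),(345,291)],.113).round(3)[:,:2].tolist(),"reel",onz(C,[(303,137)],.04).round(3))
E
python3 m2.py
```

```text
scrN [6.245e-01 7.980e-02 3.370e-02 6.000e-04]
scrM [5.86e-01 8.01e-02 3.19e-02 1.00e-04]
scrW [5.327e-01 8.060e-02 3.140e-02 5.000e-04]
scrW2 [0.5332 0.1239 0.0312 0.    ]
scrN2 [6.247e-01 1.230e-01 3.320e-02 3.000e-04]
tipM [ 0.5862 -0.0184  0.019   0.0006]
tipN [ 6.305e-01 -2.100e-02  2.380e-02  6.000e-04]
hinge [ 0.5085 -0.0338  0.0179  0.0008]
knob [ 0.4931 -0.1492  0.0275  0.0027]
c1 [ 0.6649 -0.1334  0.0165  0.0013]
c2 [ 0.656  -0.1522  0.0258  0.003 ]
c3 [ 0.5051 -0.1204  0.0094  0.0022]
c4 [ 0.513  -0.0953  0.0048  0.0006]
fixed z from w2/w1:
scrN [0.6264 0.082 ] [0.6258 0.079 ]
scrM [0.5865 0.0819] [0.5867 0.0795]
scrW [0.5325 0.0823] [0.5322 0.0799]
scrW2 [0.5327 0.1264] [0.5329 0.1241]
scrN2 [0.6262 0.1261] [0.6265 0.1232]
tipM [ 0.5869 -0.0185] [ 0.5863 -0.0199]
tipN [ 0.6326 -0.0213] [ 0.632 -0.024]
hinge [ 0.5093 -0.0336] [ 0.5084 -0.0329]
knob [ 0.4955 -0.1467] [ 0.4926 -0.1457]
c1 [ 0.6668 -0.1348] [ 0.6654 -0.1357]
c2 [ 0.661  -0.1574] [ 0.6577 -0.1601]
c3 [ 0.5065 -0.1195] [ 0.5043 -0.1193]
c4 [ 0.5135 -0.0938] [ 0.5138 -0.092 ]
jig [0.5786 0.0592] yaw 90.47 res mm [[-0.6, 0.6], [0.2, -1.5], [0.5, 0.9]]
scrN [ 0.0208 -0.0477]
scrM [ 0.0214 -0.0081]
scrW [0.0222 0.0461]
scrW2 [0.0663 0.0453]
scrN2 [ 0.065  -0.0482]
tipM [-0.0785 -0.0074]
tipN [-0.0823 -0.053 ]
hinge [-0.0919  0.0705]
knob [-0.2047  0.0862]
c1 [-0.1952 -0.0859]
c2 [-0.2186 -0.0789]
c3 [-0.1781  0.0747]
c4 [-0.1516  0.0662]
wm [ 0.5603 -0.0209]
nm [ 0.6058 -0.0205]
ns [0.6045 0.1365]
ngr [ 0.6059 -0.0385]
wgr [ 0.5604 -0.0389]
narrow ctr [ 0.5861 -0.1266] ang -14.91728688778858 len 0.1585314619286535 w 0.024443271596948434
battery top [[0.45, -0.229], [0.452, -0.296], [0.392, -0.299], [0.39, -0.232]] reel [[ 0.744 -0.129  0.04 ]]
```

move_arm([
  {"hand":4.5,"travel":[0,0,0],"twist":[0,0,6]},
  {"hand":4.5,"travel":[0,0,0],"twist":[0,0,6]},
  {"hand":4.5,"travel":[0,0,0],"twist":[0,0,6]},
  {"hand":4.5,"travel":[0,0,0],"twist":[0,0,6]},
  {"hand":4.5,"travel":[0,0,0],"twist":[0,0,5.9]},
])

```text
time: 3.95
position: [0.4825, -0.025, 0.2573]
tool_rot: [0.992, -0.13, 0.0, -0.0]
ft_force: [0.5, 0.6, 0.1]
grip_width: 0.0613
grip_force: 0.0
```

Run:
```python
from h import *
from rig import robot
E=state(robot); to(E,(.586,-.1265,.0165),-104.9)
```

```text
t 3.95 p [ 0.4825 -0.025   0.2573] phi -104.95 tz [ 0.     0.001 -1.   ] q [-16.  16.  99.   0.  65.  89.] F [0.5 0.6 0.1] w 0.0613
travel [12.62  7.15 24.07] norm 28.11 twist z -0.05
```

move_arm([
  {"hand":4.5,"travel":[3.16,1.79,2.0],"twist":[0,0,0]},
  {"hand":4.5,"travel":[3.16,1.79,2.0],"twist":[0,0,0]},
  {"hand":4.5,"travel":[3.15,1.79,2.0],"twist":[0,0,0]},
  {"hand":4.5,"travel":[3.15,1.78,2.0],"twist":[0,0,0]},
  {"hand":4.5,"travel":[0,0,4],"twist":[0,0,0]},
])

```text
time: 4.37
position: [0.5965, -0.1335, 0.1403]
tool_rot: [0.992, -0.129, 0.01, 0.003]
ft_force: [2.1, -1.1, 0.3]
grip_width: 0.0455
grip_force: 0.0
```

move_arm([
  {"hand":4.5,"travel":[0,0,4],"twist":[0,0,0]},
  {"hand":4.5,"travel":[0,0,0],"twist":[0,0,0]},
  {"hand":4.5,"travel":[0,0,0],"twist":[0,0,0]},
])

```text
time: 4.62
position: [0.5844, -0.1256, 0.0948]
tool_rot: [0.992, -0.128, -0.003, -0.001]
ft_force: [-0.0, 0.0, 1.2]
grip_width: 0.0448
grip_force: 0.0
```

Run:
```python
from h import *
from rig import robot
c=snap(robot,"w3"); m=copper(c)
for k in cv2.findContours(m,0,2)[0]:
    if cv2.contourArea(k)>400:
        r=cv2.minAreaRect(k); P=onz(c,cv2.boxPoints(r),.012); print(cv2.contourArea(k),r,P.round(4)[:,:2].tolist(),P.mean(0).round(4))
E=state(robot); to(E,(.586,-.1265,.0165),-104.9)
```

```text
t 4.62 p [ 0.5844 -0.1256  0.0948] phi -104.7 tz [-0.006  0.003 -1.   ] q [-23.  37.  92.   0.  52.  82.] F [-0.   0.   1.2] w 0.0448
3348.5 ((593.5797729492188, 211.671630859375), (44.761260986328125, 98.98424530029297), 81.02737426757812) [[0.5393, -0.3106], [0.5323, -0.3912], [0.4887, -0.3988], [0.4953, -0.3146]] [ 0.5139 -0.3538  0.012 ]
t 4.67 p [ 0.5866 -0.1266  0.0975] phi -104.71 tz [-0.  0. -1.] q [-23.  37.  91.   0.  52.  82.] F [ 0.9 -0.5  0.8] w 0.0451
travel [-0.05  0.01  8.1 ] norm 8.1 twist z 0.19
```

View pics/w3.png

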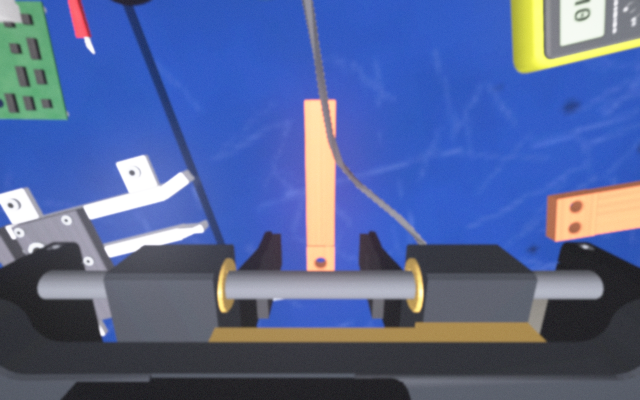

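The bar is centred between the fingers (column 320, fingers at 270 and 370), with its hole at (321,262). The cable seems to cross the nose from above near (325,110), so I'll check how high it hangs.

Run:
```python
from h import *
L=lambda n:pickle.load(open(f"pics/{n}.pkl","rb"))
P={"w1":(513.6,126.8),"w2":(443.3,105),"w3":(335,155),"top0":(310.4,191)}
for x,y in (("w1","w2"),("w1","w3"),("w2","w3"),("top0","w3")): print(x,y,tri(L(x),P[x],L(y),P[y]).round(3))
```

```text
w1 w2 [[ 0.596 -0.157  0.029  0.005]]
w1 w3 [[ 0.608 -0.154  0.022  0.029]]
w2 w3 [[ 0.61  -0.155  0.013  0.024]]
top0 w3 [[ 0.618 -0.149  0.002  0.002]]
```

move_arm([
  {"hand":4.5,"travel":[0,0,3],"twist":[0,0,0]},
  {"hand":4.5,"travel":[0,0,2.5],"twist":[0,0,0.2]},
  {"hand":4.5,"travel":[0,0,1.5],"twist":[0,0,0]},
  {"hand":4.5,"travel":[0,0,0.7],"twist":[0,0,0]},
  {"hand":4.5,"travel":[0,0,0],"twist":[0,0,0]},
])

```text
time: 5.08
position: [0.5875, -0.1274, 0.0217]
tool_rot: [0.992, -0.13, 0.001, 0.0]
ft_force: [-1.3, -0.3, 0.2]
grip_width: 0.0451
grip_force: 0.0
```

move_arm([
  {"hand":4.5,"travel":[0,0,0.2],"twist":[0,0,0]},
  {"hand":4.5,"travel":[0,0,0],"twist":[0,0,0]},
  {"hand":4.5,"travel":[0,0,0],"twist":[0,0,0]},
])

```text
time: 5.33
position: [0.5876, -0.1279, 0.0198]
tool_rot: [0.991, -0.13, 0.002, 0.0]
ft_force: [0.1, 0.2, 0.1]
grip_width: 0.0449
grip_force: 0.0
```

move_arm([
  {"hand":4.5,"travel":[0,0,0.3],"twist":[0,0,0]},
  {"hand":0.5,"travel":[0,0,0],"twist":[0,0,0]},
  {"hand":0.5,"travel":[0,0,0],"twist":[0,0,0]},
  {"hand":0.5,"travel":[0,0,0],"twist":[0,0,0]},
  {"hand":0.5,"travel":[0,0,0],"twist":[0,0,0]},
], force=40)

```text
time: 5.75
position: [0.5863, -0.1275, 0.0149]
tool_rot: [0.991, -0.131, -0.0, -0.0]
ft_force: [-0.7, 0.1, -1.1]
grip_width: 0.0259
grip_force: 0.0
```

move_arm([
  {"hand":0.5,"travel":[0,0,0],"twist":[0,0,0]},
  {"hand":0.5,"travel":[0,0,0],"twist":[0,0,0]},
  {"hand":0.5,"travel":[0,0,-1],"twist":[0,0,0]},
  {"hand":0.5,"travel":[0,0,-2],"twist":[0,0,0]},
  {"hand":0.5,"travel":[0,0,-3],"twist":[0,0,0]},
])

```text
time: 6.17
position: [0.5844, -0.1267, 0.0738]
tool_rot: [0.991, -0.131, -0.003, -0.001]
ft_force: [1.0, -0.5, -0.1]
grip_width: 0.0056
grip_force: 0.0
```

Run:
```python
from rig import robot
from h import *
E=state(robot); print(robot.get_obs()["grip_force"],robot.get_obs()["moment"])
```

```text
t 6.17 p [ 0.5844 -0.1267  0.0738] phi -105.02 tz [-0.005  0.002 -1.   ] q [-23.  39.  92.  -0.  49.  82.] F [ 1.  -0.5 -0.1] w 0.0056
0.0 [0.02629428 0.14295793 0.00331411]
```

Run:
```python
from rig import robot
from h import *
c=robot.camera("scene"); a=cv2.resize(c["frame"][130:330,190:420],None,fx=3,fy=3,interpolation=2)
d=snap(robot,"w4"); b=cv2.resize(d["frame"],(640,400))
cv2.imwrite("pics/s4.png",np.hstack([cv2.resize(a,(400,348)),cv2.resize(b,(400,250))[:, :]] if 0 else [cv2.vconcat([cv2.resize(a,(640,348*640//400))[60:360],cv2.resize(b,(448,280)) if 0 else cv2.resize(b,(640,400))[:290]])])[:,:,::-1])
```

```text
t 6.22 p [ 0.589  -0.1284  0.0809] phi -104.99 tz [ 0.007 -0.003 -1.   ] q [-23.  38.  92.   0.  49.  82.] F [1.2 0.  3.4] w 0.0055
```

View pics/s4.png

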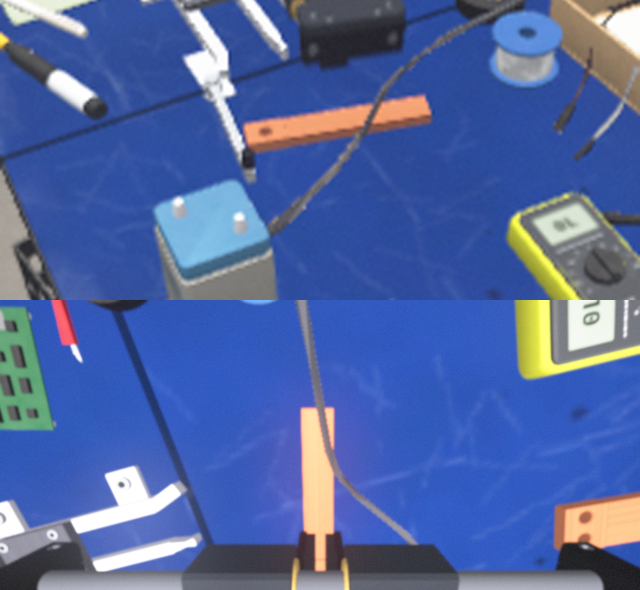

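The bar is still lying where it was: I lifted before the grip had built up. Trying again, and checking the grip force before lifting.

move_arm([
  {"hand":4.5,"travel":[0,0,0],"twist":[0,0,0]},
  {"hand":4.5,"travel":[0,0,0],"twist":[0,0,0]},
  {"hand":4.5,"travel":[0,0,0],"twist":[0,0,0]},
  {"hand":4.5,"travel":[0,0,0],"twist":[0,0,0]},
  {"hand":4.5,"travel":[0,0,0],"twist":[0,0,0]},
])

```text
time: 6.68
position: [0.5857, -0.1272, 0.074]
tool_rot: [0.991, -0.131, -0.001, -0.0]
ft_force: [-0.3, 0.3, 0.1]
grip_width: 0.0309
grip_force: 0.0
```

move_arm([
  {"hand":4.5,"travel":[0,0,2],"twist":[0,0,0]},
  {"hand":4.5,"travel":[0,0,2],"twist":[0,0,0]},
  {"hand":4.5,"travel":[0,0,1.4],"twist":[0,0,0]},
  {"hand":4.5,"travel":[0,0,0.6],"twist":[0,0,0]},
  {"hand":4.5,"travel":[0,0,0],"twist":[0,0,0]},
])

```text
time: 7.1
position: [0.5849, -0.1269, 0.0129]
tool_rot: [0.991, -0.131, -0.002, -0.001]
ft_force: [-0.4, 0.6, 1.0]
grip_width: 0.0446
grip_force: 0.0
```

move_arm([
  {"hand":2,"travel":[0,0,0],"twist":[0,0,0]},
  {"hand":2,"travel":[0,0,0],"twist":[0,0,0]},
  {"hand":2,"travel":[0,0,0],"twist":[0,0,0]},
  {"hand":2,"travel":[0,0,0],"twist":[0,0,0]},
  {"hand":2,"travel":[0,0,0],"twist":[0,0,0]},
], force=40)

```text
time: 7.52
position: [0.5868, -0.1277, 0.0157]
tool_rot: [0.991, -0.131, 0.001, 0.0]
ft_force: [-0.3, -0.1, 0.3]
grip_width: 0.023
grip_force: 0.0
```

move_arm([
  {"hand":1,"travel":[0,0,0],"twist":[0,0,0]},
  {"hand":1,"travel":[0,0,0],"twist":[0,0,0]},
  {"hand":1,"travel":[0,0,0],"twist":[0,0,0]},
], force=40)

```text
time: 7.77
position: [0.5864, -0.1275, 0.0151]
tool_rot: [0.991, -0.131, 0.0, 0.0]
ft_force: [0.2, 0.1, -0.4]
grip_width: 0.0119
grip_force: 0.0
```

Run:
```python
from h import *
for n in("w3","w4"):
    c=pickle.load(open(f"pics/{n}.pkl","rb"))
    print(n,proj(c,[(.6635,-.147,.012),(.586,-.1265,.012),(.509,-.107,.012)]).round(0).tolist(), onz(c,[(320,100),(321,262),(321,270)],.012).round(3).tolist())
    E=c["extrinsics"]@np.linalg.inv(np.array(c["T_tool_cam"])); p=lambda v:(E@np.r_[v,1])[:3]
    print("tips",proj(c,[p((0,.0225,.014)),p((0,-.0225,.014)),p((0,.0225,-.02))]).round(0).tolist())
from rig import robot
c=snap(robot,"w5");cv2.imwrite("pics/w5z.png",cv2.resize(c["frame"][80:330,150:490],None,fx=2,fy=2)[:,:,::-1])
s=robot.camera("scene"); pickle.dump(s,open("pics/s5.pkl","wb"))
a=cv2.resize(s["frame"][150:250,240:380],None,fx=5,fy=5,interpolation=2); cv2.imwrite("pics/s5z.png",a[:,:,::-1])
```

```text
w3 [[321.0, 102.0], [320.0, 199.0], [321.0, 280.0]] [[0.665, -0.147, 0.012], [0.527, -0.112, 0.012], [0.519, -0.11, 0.012]]
tips [[354.0, 233.0], [285.0, 233.0], [361.0, 257.0]]
w4 [[318.0, 110.0], [318.0, 211.0], [320.0, 295.0]] [[0.67, -0.15, 0.012], [0.541, -0.117, 0.012], [0.533, -0.115, 0.012]]
tips [[354.0, 233.0], [285.0, 233.0], [361.0, 257.0]]
t 7.77 p [ 0.5864 -0.1275  0.0151] phi -105.01 tz [ 0. -0. -1.] q [-23.  44.  93.  -0.  42.  82.] F [ 0.2  0.1 -0.4] w 0.0119
```

View pics/s5z.png

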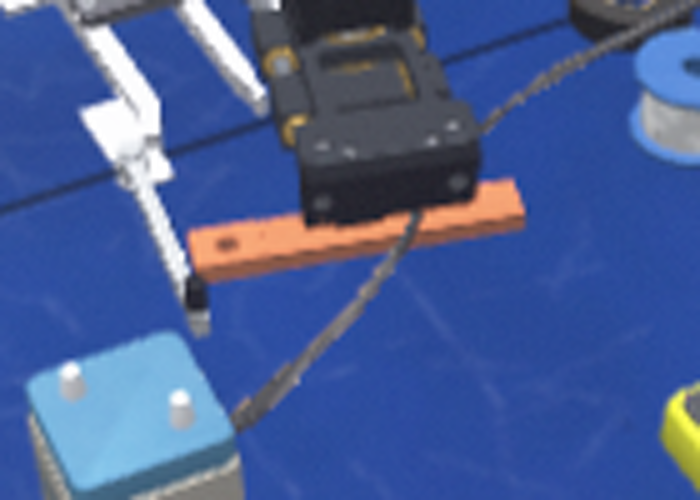

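Run:
```python
from h import *
s=pickle.load(open("pics/s5.pkl","rb")); w=pickle.load(open("pics/w5.pkl","rb"))
z=lambda P:((proj(s,P)-[240,150])*5).round(0).tolist()
E=w["extrinsics"]@np.linalg.inv(np.array(w["T_tool_cam"])); p=lambda *v:(E@np.r_[v,1])[:3]
print("bar nose/tail proj",z([(.6635,-.147,.012),(.509,-.107,.012)]))
print("tip, bodycorners",z([p(0,0,.014),p(.0375,.095,-.056),p(-.0375,.095,-.056),p(.095,.0375,-.056),p(-.095,.0375,-.056)]))
print("nose far corners from scene",onz(s,np.array([(522,182),(525,228),(190,232),(195,282)])/5+[240,150],.012).round(3).tolist())
m=copper(w); ys,xs=np.nonzero(m); k=(xs>250)&(xs<400)
for y in range(0,300,12):
    r=xs[(ys==y)&k]; 
    if len(r): print(y,r.min(),r.max(),len(r),end=" | ")
```

```text
bar nose/tail proj [[514.0, 194.0], [188.0, 248.0]]
tip, bodycorners [[354.0, 238.0], [481.0, 251.0], [309.0, 279.0], [573.0, 146.0], [155.0, 212.0]]
nose far corners from scene [[0.671, -0.141, 0.012], [0.656, -0.17, 0.012], [0.515, -0.097, 0.012], [0.503, -0.13, 0.012]]
108 295 338 5 | 120 295 338 5 | 132 295 338 6 | 144 296 338 6 | 156 296 296 1 | 168 296 328 4 | 180 297 333 3 | 192 297 338 4 | 204 297 337 3 | 216 298 337 2 | 228 298 337 4 | 240 309 331 6 | 252 309 331 6 | 264 288 351 8 |
```

The fingers closed to 12 mm with no force, and the scene view shows the gripper body higher than predicted. The fingertips may be above the bar, so I'll probe down gently.

move_arm([
  {"hand":1,"travel":[0,0,0.3],"twist":[0,0,0]},
  {"hand":1,"travel":[0,0,0],"twist":[0,0,0]},
  {"hand":1,"travel":[0,0,0],"twist":[0,0,0]},
])

```text
time: 8.12
position: [0.5861, -0.1274, 0.0116]
tool_rot: [0.991, -0.131, -0.0, -0.0]
ft_force: [-0.4, 0.1, -0.3]
grip_width: 0.0103
grip_force: 0.0
```

move_arm([
  {"hand":1,"travel":[0,0,0.3],"twist":[0,0,0]},
  {"hand":1,"travel":[0,0,0],"twist":[0,0,0]},
  {"hand":1,"travel":[0,0,0],"twist":[0,0,0]},
])

```text
time: 8.37
position: [0.5861, -0.1274, 0.0087]
tool_rot: [0.991, -0.131, -0.0, -0.0]
ft_force: [0.3, 0.5, 0.0]
grip_width: 0.0103
grip_force: 0.0
```

move_arm([
  {"hand":1,"travel":[0,0,0.3],"twist":[0,0,0]},
  {"hand":1,"travel":[0,0,0],"twist":[0,0,0]},
  {"hand":1,"travel":[0,0,0],"twist":[0,0,0]},
])

```text
time: 8.62
position: [0.5862, -0.1274, 0.0057]
tool_rot: [0.991, -0.131, -0.0, -0.0]
ft_force: [-0.1, -0.1, -1.2]
grip_width: 0.0101
grip_force: 0.0
```

move_arm([
  {"hand":1,"travel":[0,0,0.3],"twist":[0,0,0]},
  {"hand":1,"travel":[0,0,0],"twist":[0,0,0]},
  {"hand":1,"travel":[0,0,0.3],"twist":[0,0,0]},
  {"hand":1,"travel":[0,0,0],"twist":[0,0,0]},
])

```text
time: 8.95
position: [0.5867, -0.1276, 0.0047]
tool_rot: [0.991, -0.13, 0.001, 0.0]
ft_force: [-7.1, 1.6, 28.7]
grip_width: 0.0102
grip_force: 14.7
```

move_arm([
  {"hand":1,"travel":[0,0,0.3],"twist":[0,0,0]},
  {"hand":1,"travel":[0,0,0],"twist":[0,0,0]},
  {"hand":1,"travel":[0,0,0],"twist":[0,0,0]},
])

```text
time: 9.2
position: [0.5867, -0.1276, 0.0046]
tool_rot: [0.991, -0.13, 0.001, 0.001]
ft_force: [-10.8, 3.8, 47.5]
grip_width: 0.0099
grip_force: 23.4
```

Run:
```python
from rig import robot
from h import *
E=state(robot); s=robot.camera("scene"); print(robot.get_obs()["q"]); pickle.dump(s,open("pics/s6.pkl","wb"))
c=snap(robot,"w6"); m=copper(c); ys,xs=np.nonzero(m); k=(xs>250)&(xs<400)
for y in range(60,300,15):
    r=xs[(ys==y)&k]
    if len(r): print(y,r.min(),r.max(),len(r),end=" | ")
```

```text
t 9.2 p [ 0.5867 -0.1276  0.0046] phi -104.96 tz [ 0.002 -0.001 -1.   ] q [-23.  45.  94.  -0.  41.  82.] F [-10.8   3.8  47.5] w 0.0099
[-3.99859888e-01  7.90602653e-01  1.63370666e+00 -7.25473297e-04
  7.15141203e-01  1.43267538e+00]
t 9.25 p [ 0.5867 -0.1276  0.0046] phi -104.97 tz [ 0.002 -0.001 -1.   ] q [-23.  45.  94.  -0.  41.  82.] F [-11.    4.   46.4] w 0.01
105 293 339 5 | 120 293 339 4 | 135 294 339 4 | 150 294 339 5 | 165 295 327 3 | 180 295 331 3 | 195 296 337 2 | 210 296 338 3 | 225 297 338 2 | 240 310 330 7 | 255 310 330 7 | 270 311 349 20 |
```

The closed tips touched the bar top (12 mm) at a TCP height of 4.7 mm. The tips therefore sit about 7 mm above the reported TCP rather than 14 mm below it, and I'll use that offset from here. I'll back off, open and grasp lower.

move_arm([
  {"hand":1,"travel":[0,0,-1.5],"twist":[0,0,0]},
  {"hand":4.5,"travel":[0,0,-1.5],"twist":[0,0,0]},
  {"hand":4.5,"travel":[0,0,0],"twist":[0,0,0]},
  {"hand":4.5,"travel":[0,0,0],"twist":[0,0,0]},
  {"hand":4.5,"travel":[0,0,0],"twist":[0,0,0]},
])

```text
time: 9.72
position: [0.5859, -0.1273, 0.0262]
tool_rot: [0.991, -0.131, -0.001, -0.0]
ft_force: [-0.1, -0.1, 0.1]
grip_width: 0.0294
grip_force: 0.0
```

move_arm([
  {"hand":4.5,"travel":[0,0,0],"twist":[0,0,0]},
  {"hand":4.5,"travel":[0,0,1.2],"twist":[0,0,0]},
  {"hand":4.5,"travel":[0,0,0.8],"twist":[0,0,0]},
  {"hand":4.5,"travel":[0,0,0.4],"twist":[0,0,0]},
  {"hand":4.5,"travel":[0,0,0],"twist":[0,0,0]},
])

```text
time: 10.13
position: [0.5848, -0.1269, 0.0006]
tool_rot: [0.991, -0.131, -0.002, -0.001]
ft_force: [-0.9, -0.6, 0.4]
grip_width: 0.0446
grip_force: 0.0
```

move_arm([
  {"hand":4.5,"travel":[0,0,0],"twist":[0,0,0]},
  {"hand":4.5,"travel":[0,0,0],"twist":[0,0,0]},
])

```text
time: 10.3
position: [0.5864, -0.1275, 0.0027]
tool_rot: [0.991, -0.131, -0.0, -0.0]
ft_force: [0.6, -0.7, -0.4]
grip_width: 0.0448
grip_force: 0.0
```

move_arm([
  {"hand":4.5,"travel":[0,0,0.3],"twist":[0,0,0]},
  {"hand":4.5,"travel":[0,0,0.3],"twist":[0,0,0]},
  {"hand":2,"travel":[0,0,0],"twist":[0,0,0]},
  {"hand":2,"travel":[0,0,0],"twist":[0,0,0]},
  {"hand":2,"travel":[0,0,0],"twist":[0,0,0]},
], force=40)

```text
time: 10.72
position: [0.5864, -0.1275, -0.003]
tool_rot: [0.991, -0.131, 0.0, 0.0]
ft_force: [-0.2, -0.2, -0.2]
grip_width: 0.0323
grip_force: 0.0
```

move_arm([
  {"hand":2,"travel":[0,0,0],"twist":[0,0,0]},
  {"hand":2,"travel":[0,0,0],"twist":[0,0,0]},
  {"hand":2,"travel":[0,0,0],"twist":[0,0,0]},
  {"hand":2,"travel":[0,0,0],"twist":[0,0,0]},
])

```text
time: 11.05
position: [0.5865, -0.1273, -0.0029]
tool_rot: [0.991, -0.131, 0.0, -0.0]
ft_force: [0.3, 1.0, 0.7]
grip_width: 0.0248
grip_force: 40.0
```

Gripped: 24.8 mm wide at 40 N. Lifting and turning.

move_arm([
  {"hand":2,"travel":[0,0,-0.5],"twist":[0,0,0]},
  {"hand":2,"travel":[0,0,-1.5],"twist":[0,0,0]},
  {"hand":2,"travel":[0,0,-2],"twist":[0,0,0]},
  {"hand":2,"travel":[0,0,-2],"twist":[0,0,0]},
  {"hand":2,"travel":[0,0,0],"twist":[0,0,-3]},
])

```text
time: 11.47
position: [0.5884, -0.1285, 0.0603]
tool_rot: [0.995, -0.104, 0.003, 0.001]
ft_force: [0.7, 0.1, -3.1]
grip_width: 0.0248
grip_force: 40.0
```

move_arm([
  {"hand":2,"travel":[0,0,0],"twist":[0,0,-6]},
  {"hand":2,"travel":[0,0,0],"twist":[0,0,-7]},
  {"hand":2,"travel":[0,0,0],"twist":[0,0,-7]},
  {"hand":2,"travel":[0,0,0],"twist":[0,0,-7]},
  {"hand":2,"travel":[0,0,0],"twist":[0,0,-7]},
])

```text
time: 11.88
position: [0.5856, -0.1275, 0.0566]
tool_rot: [0.981, 0.194, -0.001, -0.0]
ft_force: [-0.2, 0.2, -3.5]
grip_width: 0.0241
grip_force: 40.0
```

move_arm([
  {"hand":2,"travel":[0,0,0],"twist":[0,0,-7]},
  {"hand":2,"travel":[0,0,0],"twist":[0,0,-7]},
  {"hand":2,"travel":[0,0,0],"twist":[0,0,-7]},
  {"hand":2,"travel":[0,0,0],"twist":[0,0,-7]},
  {"hand":2,"travel":[0,0,0],"twist":[0,0,-7]},
])

```text
time: 12.3
position: [0.5856, -0.1275, 0.0566]
tool_rot: [0.877, 0.48, -0.001, -0.001]
ft_force: [-0.3, 0.2, -3.8]
grip_width: 0.0244
grip_force: 40.0
```

move_arm([
  {"hand":2,"travel":[0,0,0],"twist":[0,0,-7]},
  {"hand":2,"travel":[0,0,0],"twist":[0,0,-7]},
  {"hand":2,"travel":[0,0,0],"twist":[0,0,-7]},
  {"hand":2,"travel":[0,0,0],"twist":[0,0,-7]},
  {"hand":2,"travel":[0,0,0],"twist":[0,0,-4]},
])

```text
time: 12.72
position: [0.5855, -0.1274, 0.0566]
tool_rot: [0.711, 0.703, -0.0, -0.001]
ft_force: [0.2, 0.1, -3.8]
grip_width: 0.0242
grip_force: 40.0
```

move_arm([
  {"hand":2,"travel":[0,0,0],"twist":[0,0,0]},
  {"hand":2,"travel":[0,0,0],"twist":[0,0,0]},
])

```text
time: 12.88
position: [0.5858, -0.1275, 0.0567]
tool_rot: [0.714, 0.7, -0.0, -0.0]
ft_force: [-0.3, 0.2, -3.7]
grip_width: 0.0242
grip_force: 40.0
```

```bash
cat > jc.py <<'E'
from h import *
def rails(c,n):
    # print jig-mid-rail / bar info seen by wrist: white runs and copper runs per row
    h=cv2.cvtColor(c["frame"],cv2.COLOR_RGB2HSV); w=cv2.inRange(h,(0,0,150),(179,60,255)); m=copper(c)
    for y in range(0,240,20):
        o=[]
        for nm,M in(("W",w),("C",m)):
            x=np.nonzero(M[y])[0]
            if len(x):
                for s in np.split(x,np.nonzero(np.diff(x)>2)[0]+1):
                    if len(s)>5:o.append((nm,int(s[0]),int(s[-1])))
        print(y,o)
E
python3 - <<'E'
from rig import robot
from jc import *
c=snap(robot,"w7"); rails(c,0); E=state(robot); to(E,(.6056,-.112,.03),0.1)
E
```

```text
t 12.88 p [ 0.5858 -0.1275  0.0567] phi -1.13 tz [-0.001  0.    -1.   ] q [-23.  41.  93.  -0.  47. -22.] F [-0.3  0.2 -3.7] w 0.0242
0 [('W', 0, 33), ('W', 188, 244), ('W', 310, 327), ('W', 370, 433)]
20 [('W', 3, 44), ('W', 191, 245), ('W', 310, 327), ('W', 370, 391)]
40 [('W', 15, 35), ('W', 193, 243), ('W', 315, 324), ('W', 374, 395)]
60 [('W', 196, 238), ('W', 315, 324), ('W', 380, 398)]
80 [('W', 188, 234)]
100 [('W', 194, 235)]
120 [('W', 195, 211), ('C', 295, 300)]
140 [('W', 195, 211), ('C', 296, 303), ('C', 334, 343)]
160 [('W', 195, 210), ('C', 296, 303), ('C', 327, 343)]
180 [('W', 195, 210), ('C', 297, 310), ('C', 317, 324), ('C', 327, 342)]
200 [('W', 196, 210), ('W', 542, 580), ('C', 297, 316), ('C', 319, 342)]
220 [('W', 196, 210), ('W', 533, 562), ('C', 298, 341)]
t 12.93 p [ 0.586  -0.1275  0.0567] phi -1.12 tz [-0.001  0.    -1.   ] q [-23.  41.  93.  -0.  47. -22.] F [-0.2 -0.3 -3.4] w 0.0245
travel [1.58 1.93 2.67] norm 3.66 twist z -1.22
```

Run:
```python
from h import *
c=pickle.load(open("pics/w7.pkl","rb"))
print(onz(c,[(309.5,0),(327.5,0),(369.5,0),(309.5,20),(327.5,20),(369.5,20),(315,60),(324.5,60),(379.5,60)],.014).round(4).tolist())
```

```text
[[0.5816, 0.014, 0.014], [0.5925, 0.0138, 0.014], [0.618, 0.0133, 0.014], [0.5812, 0.0032, 0.014], [0.5924, 0.003, 0.014], [0.6183, 0.0024, 0.014], [0.5841, -0.0196, 0.014], [0.5901, -0.0197, 0.014], [0.6253, -0.0204, 0.014]]
```

move_arm([
  {"hand":2,"travel":[0.8,1.0,0],"twist":[0,0,-1.2]},
  {"hand":2,"travel":[0.8,0.9,0],"twist":[0,0,0]},
  {"hand":2,"travel":[0,0,2],"twist":[0,0,0]},
  {"hand":2,"travel":[0,0,1.5],"twist":[0,0,0]},
  {"hand":2,"travel":[0,0,1],"twist":[0,0,0]},
])

```text
time: 13.35
position: [0.6061, -0.1104, 0.0107]
tool_rot: [0.706, 0.708, -0.0, -0.0]
ft_force: [-0.8, 0.5, -2.6]
grip_width: 0.0246
grip_force: 40.0
```

move_arm([
  {"hand":2,"travel":[0,0,0.5],"twist":[0,0,0]},
  {"hand":2,"travel":[0,0,0],"twist":[0,0,0]},
  {"hand":2,"travel":[0,0,0],"twist":[0,0,0]},
])

```text
time: 13.6
position: [0.6059, -0.1115, 0.0069]
tool_rot: [0.706, 0.708, 0.0, 0.0]
ft_force: [1.7, -0.0, -2.8]
grip_width: 0.0248
grip_force: 40.0
```

Run:
```python
from rig import robot
from h import *
E=state(robot); to(E,(.6054,-.112,-.0020),0.1)
c=snap(robot,"w8"); print(proj(c,[(.6054,-.02,.012),(.6179,-.032,.012),(.5929,-.032,.012)]).round(0).tolist())
m=copper(c)
for y in range(40,200,10):
    x=np.nonzero(m[y,250:400])[0]
    if len(x): print(y,x.min()+250,x.max()+250,end=" | ")
```

```text
t 13.6 p [ 0.6059 -0.1115  0.0069] phi 0.19 tz [ 0. -0. -1.] q [-21.  46.  91.   0.  43. -21.] F [ 1.7 -0.  -2.8] w 0.0248
travel [-0.05 -0.05  0.89] norm 0.9 twist z 0.09
t 13.6 p [ 0.6059 -0.1115  0.0069] phi 0.19 tz [ 0. -0. -1.] q [-21.  46.  91.   0.  43. -21.] F [ 1.7 -0.  -2.8] w 0.0248
[[321.0, 81.0], [345.0, 106.0], [297.0, 106.0]]
110 295 343 | 120 295 343 | 130 295 343 | 140 295 343 | 150 296 343 | 160 296 343 | 170 296 342 | 180 297 342 | 190 297 342 |
```

move_arm([
  {"hand":2,"travel":[0,-0.05,0.5],"twist":[0,0,0]},
  {"hand":2,"travel":[0,0,0.35],"twist":[0,0,0]},
  {"hand":2,"travel":[0.5,0,0],"twist":[0,0,0]},
  {"hand":2,"travel":[0.5,0,0],"twist":[0,0,0]},
  {"hand":2,"travel":[0.5,0,0],"twist":[0,0,0]},
])

```text
time: 14.07
position: [0.6048, -0.0961, -0.0015]
tool_rot: [0.706, 0.708, 0.0, -0.0]
ft_force: [0.5, 0.3, -4.0]
grip_width: 0.0245
grip_force: 40.0
```

move_arm([
  {"hand":2,"travel":[0.5,0,0],"twist":[0,0,0]},
  {"hand":2,"travel":[0.5,0,0],"twist":[0,0,0]},
  {"hand":2,"travel":[0.5,0,0],"twist":[0,0,0]},
  {"hand":2,"travel":[0.5,0,0],"twist":[0,0,0]},
  {"hand":2,"travel":[0.5,0,0],"twist":[0,0,0]},
])

```text
time: 14.48
position: [0.6063, -0.0728, -0.001]
tool_rot: [0.706, 0.709, 0.0, 0.002]
ft_force: [-0.6, 0.4, -3.5]
grip_width: 0.0246
grip_force: 40.0
```

move_arm([
  {"hand":2,"travel":[0.7,0,0],"twist":[0,0,0]},
  {"hand":2,"travel":[0.7,0,0],"twist":[0,0,0]},
  {"hand":2,"travel":[0.7,0,0],"twist":[0,0,0]},
  {"hand":2,"travel":[0.7,0,0],"twist":[0,0,0]},
  {"hand":2,"travel":[0.4,0,0],"twist":[0,0,0]},
])

```text
time: 14.9
position: [0.6056, -0.0386, -0.0013]
tool_rot: [0.706, 0.708, 0.001, 0.001]
ft_force: [2.9, -2.4, -4.4]
grip_width: 0.0245
grip_force: 40.0
```

move_arm([
  {"hand":2,"travel":[0,0,0.1],"twist":[0,0,0]},
  {"hand":3.8,"travel":[0,0,0],"twist":[0,0,0]},
  {"hand":3.8,"travel":[0,0,0],"twist":[0,0,0]},
  {"hand":3.8,"travel":[0,0,0],"twist":[0,0,0]},
  {"hand":3.8,"travel":[0,0,0],"twist":[0,0,0]},
])

```text
time: 15.32
position: [0.6041, -0.0398, -0.0025]
tool_rot: [0.706, 0.708, -0.0, -0.0]
ft_force: [0.3, -0.8, -0.1]
grip_width: 0.0367
grip_force: 0.0
```

move_arm([
  {"hand":3.8,"travel":[0,0,-2],"twist":[0,0,0]},
  {"hand":3.8,"travel":[0,0,-2],"twist":[0,0,0]},
  {"hand":0,"travel":[-3,0,0],"twist":[0,0,0]},
  {"hand":0,"travel":[-3,0,0],"twist":[0,0,0]},
  {"hand":0,"travel":[-3,0,0],"twist":[0,0,0]},
])

```text
time: 15.73
position: [0.6049, -0.1303, 0.0382]
tool_rot: [0.705, 0.709, -0.0, 0.0]
ft_force: [1.6, 0.9, -0.3]
grip_width: 0.0253
grip_force: 0.0
```

move_arm([
  {"hand":0,"travel":[-1.5,0,0],"twist":[0,0,0]},
  {"hand":0,"travel":[0,0,0],"twist":[0,0,0]},
  {"hand":0,"travel":[0,0,0],"twist":[0,0,0]},
])

```text
time: 15.98
position: [0.6044, -0.1449, 0.0372]
tool_rot: [0.707, 0.707, 0.0, -0.001]
ft_force: [-0.3, 0.7, 0.4]
grip_width: 0.0063
grip_force: 0.0
```

Run:
```python
from rig import robot
from h import *
c=snap(robot,"w9")
m=copper(c)
for y in range(0,230,10):
    x=np.nonzero(m[y,250:420])[0]
    if len(x): print(y,x.min()+250,x.max()+250,end=" | ")
cs=[k for k in cv2.findContours(m,0,2)[0] if cv2.contourArea(k)>250]
for k in cs: r=cv2.minAreaRect(k);print(r,onz(c,cv2.boxPoints(r),.012).round(4)[:,:2].tolist())
```

```text
t 15.98 p [ 0.6044 -0.1449  0.0372] phi 0.05 tz [-0.001  0.001 -1.   ] q [-24.  43.  90.   0.  47. -24.] F [-0.3  0.7  0.4] w 0.0063
0 300 343 | 10 300 343 | 20 301 342 | 30 300 343 | 40 301 342 | 50 301 342 | 60 301 342 | 70 301 341 | 80 302 341 | 90 302 341 | 100 302 341 | 110 302 341 | 120 302 340 | 130 302 340 | 160 311 331 | 170 315 339 | 180 326 339 | ((321.0000305175781, 161.50001525878906), (21.187259674072266, 21.187259674072266), 18.43494987487793) [[0.5957, -0.1038], [0.6001, -0.0909], [0.6129, -0.0951], [0.6087, -0.1082]]
((320.2091979980469, 67.44699096679688), (43.985164642333984, 136.03204345703125), 1.4878675937652588) [[0.5889, -0.0826], [0.5925, -0.0081], [0.617, -0.0087], [0.6165, -0.0833]]
```

Straight in the lane, with the tail near y=-0.12. Now I push from behind with the fingers closed.

move_arm([
  {"hand":0,"travel":[0,0,2],"twist":[0,0,0]},
  {"hand":0,"travel":[0,0,1.4],"twist":[0,0,0]},
  {"hand":0,"travel":[0,0.1,0.6],"twist":[0,0,0]},
  {"hand":0,"travel":[0,0,0],"twist":[0,0,0]},
  {"hand":0,"travel":[0.5,0,0],"twist":[0,0,0]},
])

```text
time: 16.45
position: [0.606, -0.1393, -0.0032]
tool_rot: [0.706, 0.708, -0.0, -0.0]
ft_force: [-0.1, 0.4, -0.5]
grip_width: 0.0002
grip_force: 0.0
```

move_arm([
  {"hand":0,"travel":[0.5,0,0],"twist":[0,0,0]},
  {"hand":0,"travel":[0.5,0,0],"twist":[0,0,0]},
  {"hand":0,"travel":[0.5,0,0],"twist":[0,0,0]},
  {"hand":0,"travel":[0.5,0,0],"twist":[0,0,0]},
  {"hand":0,"travel":[0.5,0,0],"twist":[0,0,0]},
])

```text
time: 16.87
position: [0.6067, -0.1148, -0.0019]
tool_rot: [0.706, 0.708, 0.0, 0.001]
ft_force: [-0.4, -2.6, 0.8]
grip_width: 0.0006
grip_force: 1.5
```

move_arm([
  {"hand":0,"travel":[0.7,0,0],"twist":[0,0,0]},
  {"hand":0,"travel":[0.7,0,0],"twist":[0,0,0]},
  {"hand":0,"travel":[0.7,0,0],"twist":[0,0,0]},
  {"hand":0,"travel":[0.6,0,0],"twist":[0,0,0]},
  {"hand":0,"travel":[0.5,0,0],"twist":[0,0,0]},
])

```text
time: 17.28
position: [0.6065, -0.0824, -0.002]
tool_rot: [0.706, 0.708, 0.0, 0.001]
ft_force: [-0.2, -5.5, 4.8]
grip_width: 0.0003
grip_force: 2.6
```

move_arm([
  {"hand":0,"travel":[0.6,0,0],"twist":[0,0,0]},
  {"hand":0,"travel":[0.6,0,0],"twist":[0,0,0]},
  {"hand":0,"travel":[0.6,0,0],"twist":[0,0,0]},
  {"hand":0,"travel":[0.6,0,0],"twist":[0,0,0]},
  {"hand":0,"travel":[0.4,0,0],"twist":[0,0,0]},
])

```text
time: 17.7
position: [0.6063, -0.0544, -0.0021]
tool_rot: [0.706, 0.708, 0.0, 0.001]
ft_force: [0.3, -5.7, 4.7]
grip_width: 0.0006
grip_force: 2.9
```

move_arm([
  {"hand":0,"travel":[0.3,0,0],"twist":[0,0,0]},
  {"hand":0,"travel":[0.2,0,0],"twist":[0,0,0]},
  {"hand":0,"travel":[0.1,0,0],"twist":[0,0,0]},
  {"hand":0,"travel":[0,0,0],"twist":[0,0,0]},
  {"hand":0,"travel":[0,0,0],"twist":[0,0,0]},
])

```text
time: 18.12
position: [0.6063, -0.0486, -0.0023]
tool_rot: [0.706, 0.708, 0.0, 0.001]
ft_force: [1.6, -3.9, 3.5]
grip_width: 0.0005
grip_force: 2.1
```

Run:
```python
from rig import robot
from h import *
E=state(robot);to(E,(.606,-.033,-.003),.1)
```

```text
t 18.12 p [ 0.6063 -0.0486 -0.0023] phi 0.19 tz [ 0.001 -0.    -1.   ] q [-15.  46.  92.  -0.  41. -15.] F [ 1.6 -3.9  3.5] w 0.0005
travel [ 1.56 -0.02  0.07] norm 1.56 twist z 0.09
```

move_arm([
  {"hand":0,"travel":[0.25,0,0],"twist":[0,0,0]},
  {"hand":0,"travel":[0.25,0,0],"twist":[0,0,0]},
  {"hand":0,"travel":[0.25,0,0],"twist":[0,0,0]},
  {"hand":0,"travel":[0.2,0,0],"twist":[0,0,0]},
  {"hand":0,"travel":[0.1,0,0],"twist":[0,0,0]},
])

```text
time: 18.53
position: [0.6062, -0.0384, -0.0023]
tool_rot: [0.706, 0.708, 0.0, 0.001]
ft_force: [0.3, -5.2, 4.3]
grip_width: 0.0005
grip_force: 2.8
```

move_arm([
  {"hand":0,"travel":[0.05,0,0],"twist":[0,0,0]},
  {"hand":0,"travel":[0.05,0,0],"twist":[0,0,0]},
])

```text
time: 18.7
position: [0.6062, -0.0375, -0.0023]
tool_rot: [0.706, 0.708, 0.0, 0.001]
ft_force: [0.4, -4.8, 4.1]
grip_width: 0.0009
grip_force: 2.8
```

move_arm([
  {"hand":0,"travel":[0.05,0,0],"twist":[0,0,0]},
  {"hand":0,"travel":[0.05,0,0],"twist":[0,0,0]},
])

```text
time: 18.87
position: [0.6062, -0.037, -0.0023]
tool_rot: [0.706, 0.708, -0.0, 0.001]
ft_force: [0.2, -8.3, 4.5]
grip_width: 0.0003
grip_force: 4.1
```

move_arm([
  {"hand":0,"travel":[0.05,0,0],"twist":[0,0,0]},
  {"hand":0,"travel":[0,0,0],"twist":[0,0,0]},
])

```text
time: 19.03
position: [0.6062, -0.037, -0.0023]
tool_rot: [0.706, 0.709, -0.0, 0.001]
ft_force: [0.7, -8.1, 3.7]
grip_width: 0.0001
grip_force: 4.2
```

move_arm([
  {"hand":0,"travel":[0.05,0,0],"twist":[0,0,0]},
  {"hand":0,"travel":[0.05,0,0],"twist":[0,0,0]},
  {"hand":0,"travel":[0,0,0],"twist":[0,0,0]},
])

```text
time: 19.28
position: [0.6063, -0.0369, -0.0023]
tool_rot: [0.705, 0.709, -0.001, 0.002]
ft_force: [-0.1, -11.1, 3.3]
grip_width: 0.0005
grip_force: 5.5
```

Run:
```python
from rig import robot
from h import *
state(robot)
c=robot.camera("top"); m=copper(c); ys,xs=np.nonzero(m); k=(xs<300)&(xs>150)&(ys<230)
print(xs[k].min() if k.any() else None)
if k.any():
    print(onz(c,[(xs[k].min(),ys[k].mean()),(xs[k].max(),ys[k].mean())],.012).round(4))
c=snap(robot,"w10");m=copper(c)
for y in range(0,230,10):
    x=np.nonzero(m[y,250:420])[0]
    if len(x): print(y,x.min()+250,x.max()+250,end=" | ")
```

```text
t 19.28 p [ 0.6063 -0.0369 -0.0023] phi 0.26 tz [ 0.001 -0.003 -1.   ] q [-14.  46.  93.  -0.  41. -14.] F [ -0.1 -11.1   3.3] w 0.0005
188
[[ 0.8719  0.1603  0.012 ]
 [ 0.8788 -0.055   0.012 ]]
t 19.33 p [ 0.6063 -0.0369 -0.0022] phi 0.26 tz [ 0.001 -0.003 -1.   ] q [-14.  46.  93.  -0.  41. -14.] F [ -0.2 -11.3   3. ] w 0.0005
40 293 345 | 50 293 344 | 60 293 344 | 70 294 344 | 80 294 344 | 90 294 343 | 100 294 343 | 110 294 343 | 120 295 343 | 130 295 342 | 140 295 342 | 150 295 342 | 160 295 341 | 170 295 341 | 180 295 341 | 190 295 341 | 200 296 341 | 210 296 340 | 220 295 341 |
```

The bar is firmly on its stop: force rises to 11 N with no further motion. Backing off and going to the wide bar.

move_arm([
  {"hand":0,"travel":[-0.5,0,0],"twist":[0,0,0]},
  {"hand":0,"travel":[-1,0,0],"twist":[0,0,0]},
  {"hand":0,"travel":[0,0,-4],"twist":[0,0,0]},
  {"hand":0,"travel":[0,0,-4],"twist":[0,0,0]},
  {"hand":6,"travel":[0,0,-4],"twist":[0,0,0]},
])

```text
time: 19.8
position: [0.6035, -0.0487, 0.1162]
tool_rot: [0.706, 0.708, -0.001, -0.004]
ft_force: [0.5, -0.8, -0.2]
grip_width: 0.0028
grip_force: 0.0
```

move_arm([
  {"hand":6,"travel":[0,0,-4],"twist":[0,0,0]},
  {"hand":6,"travel":[0,0,-4],"twist":[0,0,0]},
  {"hand":6,"travel":[-3.5,-1,0],"twist":[0,0,0]},
  {"hand":6,"travel":[-3.5,-1,0],"twist":[0,0,0]},
  {"hand":6,"travel":[-3.5,-1,0],"twist":[0,0,0]},
])

```text
time: 20.22
position: [0.5753, -0.1541, 0.1978]
tool_rot: [0.705, 0.709, 0.001, -0.001]
ft_force: [-0.3, -0.1, -0.9]
grip_width: 0.0325
grip_force: 0.0
```

move_arm([
  {"hand":6,"travel":[-3.5,-1,0],"twist":[0,0,0]},
  {"hand":6,"travel":[-3.5,-1,0],"twist":[0,0,0]},
  {"hand":6,"travel":[-3.5,-1,0],"twist":[0,0,0]},
  {"hand":6,"travel":[-3.5,-1,0],"twist":[0,0,0]},
  {"hand":6,"travel":[-3.5,-1,0],"twist":[0,0,0]},
])

```text
time: 20.63
position: [0.5253, -0.3299, 0.1963]
tool_rot: [0.706, 0.708, 0.001, -0.002]
ft_force: [0.2, -0.6, 0.8]
grip_width: 0.0587
grip_force: 0.0
```

move_arm([
  {"hand":6,"travel":[-3.5,-1,0],"twist":[0,0,0]},
  {"hand":6,"travel":[-3.5,-1,0],"twist":[0,0,0]},
  {"hand":6,"travel":[0,0,0],"twist":[0,0,7.1]},
  {"hand":6,"travel":[0,0,0],"twist":[0,0,7.1]},
  {"hand":6,"travel":[0,0,0],"twist":[0,0,7.1]},
])

```text
time: 21.05
position: [0.5058, -0.3994, 0.1959]
tool_rot: [0.827, 0.562, 0.001, -0.002]
ft_force: [-0.0, -0.5, -0.8]
grip_width: 0.06
grip_force: 0.0
```

move_arm([
  {"hand":6,"travel":[0,0,0],"twist":[0,0,7.1]},
  {"hand":6,"travel":[0,0,0],"twist":[0,0,7.1]},
  {"hand":6,"travel":[0,0,0],"twist":[0,0,7.1]},
  {"hand":6,"travel":[0,0,0],"twist":[0,0,7.1]},
  {"hand":6,"travel":[0,0,0],"twist":[0,0,7.1]},
])

```text
time: 21.47
position: [0.5063, -0.3983, 0.1961]
tool_rot: [0.959, 0.284, -0.0, -0.002]
ft_force: [0.3, -0.1, -0.1]
grip_width: 0.0597
grip_force: 0.0
```

move_arm([
  {"hand":6,"travel":[0,0,0],"twist":[0,0,7.1]},
  {"hand":6,"travel":[0,0,0],"twist":[0,0,7.1]},
  {"hand":6,"travel":[0,0,0],"twist":[0,0,7.1]},
  {"hand":6,"travel":[0,0,0],"twist":[0,0,7.1]},
  {"hand":6,"travel":[0,0,0],"twist":[0,0,7.1]},
])

```text
time: 21.88
position: [0.5064, -0.3983, 0.1961]
tool_rot: [1.0, -0.021, -0.001, -0.002]
ft_force: [-0.0, 0.3, 0.4]
grip_width: 0.0596
grip_force: 0.0
```

move_arm([
  {"hand":6,"travel":[0,0,0],"twist":[0,0,7.1]},
  {"hand":6,"travel":[0,0,0],"twist":[0,0,7.1]},
  {"hand":6,"travel":[0,0,0],"twist":[0,0,7.1]},
  {"hand":6,"travel":[0,0,0],"twist":[0,0,7.1]},
  {"hand":6,"travel":[0,0,0],"twist":[0,0,7.1]},
])

```text
time: 22.3
position: [0.5064, -0.3982, 0.1961]
tool_rot: [0.946, -0.325, -0.001, -0.002]
ft_force: [0.5, -0.6, -0.1]
grip_width: 0.0602
grip_force: 0.0
```

move_arm([
  {"hand":6,"travel":[0,0,0],"twist":[0,0,7.1]},
  {"hand":6,"travel":[0,0,0],"twist":[0,0,7.1]},
  {"hand":6,"travel":[0,0,0],"twist":[0,0,7.1]},
  {"hand":6,"travel":[0,0,0],"twist":[0,0,7.1]},
  {"hand":6,"travel":[0,0,0],"twist":[0,0,7.1]},
])

```text
time: 22.72
position: [0.5064, -0.3982, 0.1961]
tool_rot: [0.801, -0.598, -0.002, -0.001]
ft_force: [-0.9, -0.8, 0.9]
grip_width: 0.0602
grip_force: 0.0
```

move_arm([
  {"hand":6,"travel":[0,0,0],"twist":[0,0,7.1]},
  {"hand":6,"travel":[0,0,0],"twist":[0,0,7.1]},
  {"hand":6,"travel":[0,0,0],"twist":[0,0,7.1]},
  {"hand":6,"travel":[0,0,0],"twist":[0,0,0]},
  {"hand":6,"travel":[0,0,0],"twist":[0,0,0]},
])

```text
time: 23.13
position: [0.5065, -0.3988, 0.1964]
tool_rot: [-0.681, 0.733, 0.001, 0.001]
ft_force: [-0.6, 0.9, -0.1]
grip_width: 0.0597
grip_force: 0.0
```

Run:
```python
from rig import robot
from h import *
c=snap(robot,"w11"); m=copper(c)
for k in cv2.findContours(m,0,2)[0]:
    if cv2.contourArea(k)>400:
        r=cv2.minAreaRect(k); P=onz(c,cv2.boxPoints(r),.012); print(cv2.contourArea(k),r,P.round(4)[:,:2].tolist(),P.mean(0).round(4))
E=state(robot); to(E,(.5063,-.4008,.05),-184.2)
c=robot.camera("top"); m=copper(c)
for k in cv2.findContours(m[:,150:300],0,2)[0]:
    if cv2.contourArea(k)>60:
        r=cv2.minAreaRect(k+np.array([150,0])); P=onz(c,cv2.boxPoints(r),.012); print("top",cv2.contourArea(k),r,P.round(4)[:,:2].tolist())
```

```text
t 23.13 p [ 0.5065 -0.3988  0.1964] phi 175.78 tz [-0.001  0.003 -1.   ] q [-48.  33.  80.   0.  67. 136.] F [-0.6  0.9 -0.1] w 0.0597
t 23.18 p [ 0.5066 -0.3991  0.1967] phi 175.76 tz [-0.001  0.002 -1.   ] q [-48.  33.  80.   0.  67. 136.] F [-0.2 -0.3  0.1] w 0.0598
travel [ 0.21  0.   14.67] norm 14.67 twist z -0.04
top 332.5 ((238.51622009277344, 194.6758270263672), (41.348350524902344, 9.388272285461426), 2.8624050617218018) [[0.5932, 0.0734], [0.6161, 0.0734], [0.6138, -0.0267], [0.5909, -0.0264]]
```

move_arm([
  {"hand":6,"travel":[0.2,0,4],"twist":[0,0,0]},
  {"hand":6,"travel":[0,0,4],"twist":[0,0,0]},
  {"hand":6,"travel":[0,0,4],"twist":[0,0,0]},
  {"hand":6,"travel":[0,0,2],"twist":[0,0,0]},
  {"hand":6,"travel":[0,0,1],"twist":[0,0,0]},
])

```text
time: 23.65
position: [0.5047, -0.3995, 0.0433]
tool_rot: [-0.68, 0.733, 0.004, 0.0]
ft_force: [0.5, -0.0, -0.1]
grip_width: 0.0597
grip_force: 0.0
```

move_arm([
  {"hand":6,"travel":[0,0,0],"twist":[0,0,0]},
  {"hand":6,"travel":[0,0,0],"twist":[0,0,0]},
  {"hand":6,"travel":[0,0,0],"twist":[0,0,0]},
])

```text
time: 23.9
position: [0.508, -0.4032, 0.0494]
tool_rot: [-0.68, 0.734, -0.002, -0.0]
ft_force: [0.2, -0.0, 0.8]
grip_width: 0.0599
grip_force: 0.0
```

Run:
```python
from rig import robot
from h import *
c=snap(robot,"w12"); h=cv2.cvtColor(c["frame"],cv2.COLOR_RGB2HSV); m=cv2.inRange(h,(3,80,70),(18,255,255))
for y in range(60,270,15):
    x=np.nonzero(m[y,200:440])[0]
    if len(x): print(y,x.min()+200,x.max()+200,len(x),end=" | ")
a=np.radians(-94.2);d=np.array([np.cos(a),np.sin(a)]);n=np.array([-d[1],d[0]]);o=np.array([.5063,-.4008])
for s in(-.08,0,.08): print(proj(c,[np.r_[o+s*d+t*n,.012] for t in(-.02,.02)]).round(0).tolist())
E=state(robot); to(E,(.5063,-.4008,-.003),-184.2)
```

```text
t 23.9 p [ 0.508  -0.4032  0.0494] phi 175.62 tz [ 0.003 -0.003 -1.   ] q [-48.  44.  86.   0.  50. 136.] F [ 0.2 -0.   0.8] w 0.0599
120 290 348 8 | 135 290 348 4 | 150 290 348 5 | 165 291 347 10 | 180 291 347 12 | 195 292 346 18 | 210 292 346 31 | 225 293 346 45 | 240 293 345 51 | 255 293 345 53 | [[347.0, 318.0], [297.0, 318.0]]
[[349.0, 224.0], [294.0, 224.0]]
[[352.0, 109.0], [291.0, 109.0]]
t 23.95 p [ 0.5081 -0.4033  0.0497] phi 175.61 tz [ 0.003 -0.003 -1.   ] q [-48.  44.  86.   0.  50. 136.] F [ 0.3  0.4 -0.2] w 0.0598
travel [-0.25  0.21  5.27] norm 5.28 twist z -0.19
```

Matches the prediction within about 2 px. Descending and gripping.

move_arm([
  {"hand":6,"travel":[-0.1,0,2],"twist":[0,0,0]},
  {"hand":6,"travel":[0,0,1.6],"twist":[0,0,0]},
  {"hand":6,"travel":[0,0,0.8],"twist":[0,0,0]},
  {"hand":6,"travel":[0,0,0],"twist":[0,0,0]},
  {"hand":6,"travel":[0,0,0],"twist":[0,0,0]},
])

```text
time: 24.37
position: [0.5073, -0.4014, 0.0043]
tool_rot: [-0.679, 0.734, -0.001, -0.0]
ft_force: [0.4, -0.4, 0.1]
grip_width: 0.0602
grip_force: 0.0
```

move_arm([
  {"hand":6,"travel":[0,0,0.4],"twist":[0,0,0]},
  {"hand":6,"travel":[0,0,0.4],"twist":[0,0,0]},
  {"hand":6,"travel":[0,0,0],"twist":[0,0,0]},
])

```text
time: 24.62
position: [0.5069, -0.401, -0.0045]
tool_rot: [-0.679, 0.734, -0.0, 0.0]
ft_force: [-0.6, -0.5, 0.4]
grip_width: 0.0596
grip_force: 0.0
```

move_arm([
  {"hand":3.5,"travel":[0,0,0],"twist":[0,0,0]},
  {"hand":3.5,"travel":[0,0,0],"twist":[0,0,0]},
  {"hand":3.5,"travel":[0,0,0],"twist":[0,0,0]},
  {"hand":3.5,"travel":[0,0,0],"twist":[0,0,0]},
  {"hand":3.5,"travel":[0,0,0],"twist":[0,0,0]},
], force=45)

```text
time: 25.03
position: [0.5076, -0.4013, -0.0043]
tool_rot: [-0.679, 0.734, -0.001, 0.0]
ft_force: [2.7, 0.4, 0.1]
grip_width: 0.0395
grip_force: 45.0
```

move_arm([
  {"hand":3.5,"travel":[0,0,0],"twist":[0,0,0]},
  {"hand":3.5,"travel":[0,0,0],"twist":[0,0,0]},
])

```text
time: 25.2
position: [0.5076, -0.4013, -0.0044]
tool_rot: [-0.679, 0.734, -0.001, 0.0]
ft_force: [2.5, 0.3, -0.5]
grip_width: 0.0393
grip_force: 45.0
```

move_arm([
  {"hand":3.5,"travel":[0,0,-1],"twist":[0,0,0]},
  {"hand":3.5,"travel":[0,0,-3],"twist":[0,0,0]},
  {"hand":3.5,"travel":[0,0,-4],"twist":[0,0,0]},
  {"hand":3.5,"travel":[0,0,-4],"twist":[0,0,0]},
  {"hand":3.5,"travel":[0,0,-3.5],"twist":[0,0,0]},
])

```text
time: 25.62
position: [0.5054, -0.3999, 0.1517]
tool_rot: [-0.679, 0.734, 0.002, -0.0]
ft_force: [1.4, -1.0, -5.5]
grip_width: 0.0394
grip_force: 45.0
```

move_arm([
  {"hand":3.5,"travel":[-1.6,-0.1,0],"twist":[0,0,0]},
  {"hand":3.5,"travel":[-3,-0.3,0],"twist":[0,0,0]},
  {"hand":3.5,"travel":[-3.5,-0.4,0],"twist":[0,0,0]},
  {"hand":3.5,"travel":[-3.5,-0.4,0],"twist":[0,0,0]},
  {"hand":3.5,"travel":[-3.5,-0.4,0],"twist":[0,0,0]},
])

```text
time: 26.03
position: [0.5322, -0.2489, 0.1491]
tool_rot: [-0.679, 0.734, 0.002, -0.001]
ft_force: [-0.3, 0.1, -5.3]
grip_width: 0.039
grip_force: 45.0
```

move_arm([
  {"hand":3.5,"travel":[-3.5,-0.4,0],"twist":[0,0,0]},
  {"hand":3.5,"travel":[-3.5,-0.4,0],"twist":[0,0,0]},
  {"hand":3.5,"travel":[-3.5,-0.3,0],"twist":[0,0,0]},
  {"hand":3.5,"travel":[-2.5,-0.2,0],"twist":[0,0,0]},
  {"hand":3.5,"travel":[-1.1,-0.1,0],"twist":[0,0,0]},
])

```text
time: 26.45
position: [0.5565, -0.107, 0.1491]
tool_rot: [-0.681, 0.733, 0.003, -0.001]
ft_force: [-0.1, -0.4, -6.7]
grip_width: 0.0393
grip_force: 45.0
```

move_arm([
  {"hand":3.5,"travel":[0,0,0],"twist":[0,0,-4]},
  {"hand":3.5,"travel":[0,0,0],"twist":[0,0,-7]},
  {"hand":3.5,"travel":[0,0,0],"twist":[0,0,-7]},
  {"hand":3.5,"travel":[0,0,0],"twist":[0,0,-7]},
  {"hand":3.5,"travel":[0,0,0],"twist":[0,0,-7]},
])

```text
time: 26.87
position: [0.5574, -0.1119, 0.1494]
tool_rot: [0.857, -0.515, -0.002, 0.001]
ft_force: [0.3, 0.1, -4.9]
grip_width: 0.0397
grip_force: 45.0
```

move_arm([
  {"hand":3.5,"travel":[0,0,0],"twist":[0,0,-7]},
  {"hand":3.5,"travel":[0,0,0],"twist":[0,0,-7]},
  {"hand":3.5,"travel":[0,0,0],"twist":[0,0,-7]},
  {"hand":3.5,"travel":[0,0,0],"twist":[0,0,-7]},
  {"hand":3.5,"travel":[0,0,0],"twist":[0,0,-7]},
])

```text
time: 27.28
position: [0.5574, -0.1121, 0.1494]
tool_rot: [0.972, -0.234, -0.002, 0.0]
ft_force: [-0.1, 0.0, -5.8]
grip_width: 0.0393
grip_force: 45.0
```

move_arm([
  {"hand":3.5,"travel":[0,0,0],"twist":[0,0,-7]},
  {"hand":3.5,"travel":[0,0,0],"twist":[0,0,-7]},
  {"hand":3.5,"travel":[0,0,0],"twist":[0,0,-7]},
  {"hand":3.5,"travel":[0,0,0],"twist":[0,0,-7]},
  {"hand":3.5,"travel":[0,0,0],"twist":[0,0,-7]},
])

```text
time: 27.7
position: [0.5574, -0.112, 0.1494]
tool_rot: [0.998, 0.069, -0.002, -0.0]
ft_force: [0.0, -0.2, -5.5]
grip_width: 0.0394
grip_force: 45.0
```

move_arm([
  {"hand":3.5,"travel":[0,0,0],"twist":[0,0,-7]},
  {"hand":3.5,"travel":[0,0,0],"twist":[0,0,-7]},
  {"hand":3.5,"travel":[0,0,0],"twist":[0,0,-7]},
  {"hand":3.5,"travel":[0,0,0],"twist":[0,0,-7]},
  {"hand":3.5,"travel":[0,0,0],"twist":[0,0,-7]},
])

```text
time: 28.12
position: [0.5574, -0.1121, 0.1494]
tool_rot: [0.931, 0.366, -0.002, -0.001]
ft_force: [-0.0, -0.4, -5.0]
grip_width: 0.0394
grip_force: 45.0
```

move_arm([
  {"hand":3.5,"travel":[0,0,0],"twist":[0,0,-7]},
  {"hand":3.5,"travel":[0,0,0],"twist":[0,0,-7]},
  {"hand":3.5,"travel":[0,0,0],"twist":[0,0,-7]},
  {"hand":3.5,"travel":[0,0,0],"twist":[0,0,-7]},
  {"hand":3.5,"travel":[0,0,0],"twist":[0,0,-7]},
])

```text
time: 28.53
position: [0.5574, -0.1121, 0.1494]
tool_rot: [0.778, 0.629, -0.001, -0.001]
ft_force: [-0.7, -0.2, -5.5]
grip_width: 0.0395
grip_force: 45.0
```

move_arm([
  {"hand":3.5,"travel":[0,0,0],"twist":[0,0,-7]},
  {"hand":3.5,"travel":[0,0,0],"twist":[0,0,-5]},
  {"hand":3.5,"travel":[0,0,0],"twist":[0,0,0]},
  {"hand":3.5,"travel":[0,0,0],"twist":[0,0,0]},
])

```text
time: 28.87
position: [0.558, -0.1121, 0.1497]
tool_rot: [0.711, 0.704, -0.001, -0.001]
ft_force: [-0.3, 0.4, -5.1]
grip_width: 0.0391
grip_force: 45.0
```

Run:
```python
from rig import robot
from jc import *
c=snap(robot,"w13"); rails(c,0); E=state(robot); to(E,(.560,-.115,.03),0.1)
cs=[k for k in cv2.findContours(copper(c),0,2)[0] if cv2.contourArea(k)>100]
for k in cs: print(cv2.boundingRect(k),[onz(c,[(cv2.boundingRect(k)[0]+cv2.boundingRect(k)[2]/2,sum(cv2.boundingRect(k)[1::2]))],.012).round(4).tolist()])
```

```text
t 28.87 p [ 0.558  -0.1121  0.1497] phi -0.56 tz [-0.003  0.001 -1.   ] q [-23.  31.  94.  -0.  56. -22.] F [-0.3  0.4 -5.1] w 0.0391
0 [('W', 2, 59), ('W', 283, 298), ('W', 346, 359), ('W', 387, 405), ('W', 562, 590), ('C', 360, 385)]
20 [('W', 125, 143), ('W', 284, 299), ('W', 345, 358), ('W', 386, 403), ('C', 360, 384)]
40 [('W', 128, 153), ('W', 285, 299), ('W', 345, 358), ('W', 385, 429), ('C', 360, 383)]
60 [('W', 138, 162), ('W', 263, 300), ('W', 345, 357), ('W', 384, 427), ('C', 359, 382)]
80 [('W', 148, 156), ('W', 264, 297), ('W', 347, 354), ('W', 388, 402)]
100 [('W', 185, 202), ('W', 210, 233), ('W', 264, 321), ('W', 326, 332), ('W', 336, 354), ('W', 381, 386)]
120 [('W', 264, 274), ('C', 315, 322)]
140 [('W', 263, 272), ('C', 300, 307), ('C', 344, 351)]
160 [('W', 69, 94), ('W', 262, 271), ('C', 282, 290), ('C', 300, 310), ('C', 315, 321), ('C', 337, 351)]
180 [('W', 0, 98), ('W', 261, 269), ('W', 520, 533), ('C', 282, 292), ('C', 301, 322), ('C', 338, 357)]
200 [('W', 0, 103), ('W', 259, 268), ('W', 500, 516), ('W', 612, 639), ('C', 283, 323), ('C', 334, 357)]
220 [('W', 0, 43), ('W', 64, 107), ('W', 506, 511), ('W', 609, 639), ('C', 284, 333), ('C', 337, 356)]
t 28.92 p [ 0.5582 -0.1121  0.1498] phi -0.55 tz [-0.002  0.    -1.   ] q [-23.  31.  94.  -0.  56. -22.] F [-0.6 -0.4 -5.8] w 0.0396
travel [-0.29  0.2  11.98] norm 11.99 twist z -0.65
(286, 299, 68, 30) [[[0.555, -0.2877, 0.012]]]
(280, 105, 81, 167) [[[0.5564, -0.2109, 0.012]]]
(361, 71, 17, 19) [[[0.6048, -0.0176, 0.012]]]
(359, 0, 27, 67) [[[0.6069, 0.0026, 0.012]]]
```

Run:
```python
from h import *
c=pickle.load(open("pics/w13.pkl","rb"))
print(onz(c,[(299.5,20),(344.5,20),(300,40),(344.5,40),(358.5,20),(385.5,20)],.014).round(4).tolist())
f=c["frame"]
for col in(350,370,371,395): print(col,[tuple(int(v) for v in f[r,col]) for r in range(74,116,3)])
print([onz(c,[(370,r)],.012)[0,1].round(4) for r in range(80,116,3)])
```

```text
[[0.5402, 0.0417, 0.014], [0.5802, 0.0413, 0.014], [0.5402, 0.0257, 0.014], [0.5804, 0.0252, 0.014], [0.5926, 0.0411, 0.014], [0.6166, 0.0409, 0.014]]
350 [(255, 255, 255), (255, 255, 255), (255, 255, 255), (255, 255, 255), (255, 255, 255), (255, 255, 255), (216, 208, 223), (119, 100, 108), (164, 142, 142), (124, 114, 169), (212, 142, 154), (255, 208, 157), (255, 213, 162), (255, 213, 158)]
370 [(233, 154, 126), (113, 98, 154), (97, 96, 167), (100, 98, 170), (193, 134, 156), (255, 214, 162), (255, 217, 164), (255, 217, 163), (255, 209, 160), (132, 104, 159), (96, 92, 171), (96, 92, 170), (92, 92, 170), (95, 95, 173)]
371 [(240, 161, 131), (129, 103, 144), (103, 99, 168), (107, 100, 165), (221, 147, 150), (255, 212, 160), (255, 212, 161), (255, 217, 163), (254, 204, 157), (128, 103, 160), (98, 94, 172), (94, 93, 170), (92, 92, 170), (92, 91, 172)]
395 [(255, 255, 255), (255, 255, 255), (255, 255, 255), (255, 255, 255), (255, 255, 255), (255, 255, 255), (254, 253, 254), (223, 219, 226), (171, 159, 161), (84, 92, 162), (83, 91, 173), (78, 89, 170), (78, 89, 170), (78, 88, 170)]
[np.float64(-0.0087), np.float64(-0.0113), np.float64(-0.014), np.float64(-0.0167), np.float64(-0.0194), np.float64(-0.0221), np.float64(-0.0248), np.float64(-0.0275), np.float64(-0.0303), np.float64(-0.033), np.float64(-0.0358), np.float64(-0.0386)]
```

move_arm([
  {"hand":3.5,"travel":[0,0.2,3],"twist":[0,0,-0.6]},
  {"hand":3.5,"travel":[0,0,4],"twist":[0,0,0]},
  {"hand":3.5,"travel":[0,0,4],"twist":[0,0,0]},
  {"hand":3.5,"travel":[0,0,2],"twist":[0,0,0]},
  {"hand":3.5,"travel":[0,0,1],"twist":[0,0,0]},
])

```text
time: 29.33
position: [0.5585, -0.1113, 0.0069]
tool_rot: [0.707, 0.708, -0.001, -0.003]
ft_force: [-0.8, 1.1, -6.4]
grip_width: 0.0396
grip_force: 45.0
```

move_arm([
  {"hand":3.5,"travel":[0,0,0],"twist":[0,0,0]},
  {"hand":3.5,"travel":[0,0,0],"twist":[0,0,0]},
  {"hand":3.5,"travel":[0,0,0],"twist":[0,0,0]},
])

```text
time: 29.58
position: [0.5629, -0.1129, 0.0121]
tool_rot: [0.706, 0.708, 0.001, 0.002]
ft_force: [0.2, -0.7, -5.0]
grip_width: 0.0391
grip_force: 45.0
```

Run:
```python
from rig import robot
from h import *
E=state(robot); to(E,(.5601,-.112,-.003),0.1)
c=snap(robot,"w14"); m=copper(c)
for y in range(90,200,15):
    x=np.nonzero(m[y,200:440])[0]
    if len(x): print(y,x.min()+200,x.max()+200,end=" | ")
```

```text
t 29.58 p [ 0.5629 -0.1129  0.0121] phi 0.16 tz [ 0.004 -0.002 -1.   ] q [-22.  43.  98.  -0.  39. -23.] F [ 0.2 -0.7 -5. ] w 0.0391
travel [ 0.09 -0.29  1.51] norm 1.54 twist z 0.06
t 29.58 p [ 0.5629 -0.1129  0.0121] phi 0.16 tz [ 0.004 -0.002 -1.   ] q [-22.  43.  98.  -0.  39. -23.] F [ 0.2 -0.7 -5. ] w 0.0391
90 374 425 | 105 281 359 | 120 280 360 | 135 281 359 | 150 281 358 | 165 282 358 | 180 282 357 | 195 283 357 |
```

move_arm([
  {"hand":3.5,"travel":[0,0,0.8],"twist":[0,0,0]},
  {"hand":3.5,"travel":[0,0,0.5],"twist":[0,0,0]},
  {"hand":3.5,"travel":[0,0,0],"twist":[0,0,0]},
  {"hand":3.5,"travel":[0,0,0],"twist":[0,0,0]},
  {"hand":3.5,"travel":[0,0,0],"twist":[0,0,0]},
])

```text
time: 30.05
position: [0.5612, -0.1121, -0.0025]
tool_rot: [0.706, 0.708, 0.0, 0.0]
ft_force: [-0.2, 0.6, -5.1]
grip_width: 0.0398
grip_force: 45.0
```

Run:
```python
from rig import robot
from h import *
E=state(robot); to(E,(.5601,-.112,-.003),0.1)
```

```text
t 30.05 p [ 0.5612 -0.1121 -0.0025] phi 0.19 tz [ 0. -0. -1.] q [-22.  45.  98.   0.  37. -23.] F [-0.2  0.6 -5.1] w 0.0398
travel [ 0.01 -0.11  0.05] norm 0.12 twist z 0.09
```

move_arm([
  {"hand":3.5,"travel":[0.3,-0.1,0],"twist":[0,0,0]},
  {"hand":3.5,"travel":[0.5,0,0],"twist":[0,0,0]},
  {"hand":3.5,"travel":[0.5,0,0],"twist":[0,0,0]},
  {"hand":3.5,"travel":[0.5,0,0],"twist":[0,0,0]},
  {"hand":3.5,"travel":[0.5,0,0],"twist":[0,0,0]},
])

```text
time: 30.47
position: [0.5601, -0.0884, -0.0025]
tool_rot: [0.706, 0.708, 0.0, -0.0]
ft_force: [-0.8, 0.1, -6.0]
grip_width: 0.0393
grip_force: 45.0
```

move_arm([
  {"hand":3.5,"travel":[0.5,0,0],"twist":[0,0,0]},
  {"hand":3.5,"travel":[0.5,0,0],"twist":[0,0,0]},
  {"hand":3.5,"travel":[0.5,0,0],"twist":[0,0,0]},
  {"hand":3.5,"travel":[0.5,0,0],"twist":[0,0,0]},
  {"hand":3.5,"travel":[0.5,0,0],"twist":[0,0,0]},
])

```text
time: 30.88
position: [0.5601, -0.0636, -0.0026]
tool_rot: [0.706, 0.708, -0.0, -0.0]
ft_force: [-0.3, 0.4, -6.3]
grip_width: 0.0396
grip_force: 45.0
```

move_arm([
  {"hand":3.5,"travel":[0.5,0,0],"twist":[0,0,0]},
  {"hand":3.5,"travel":[0.5,0,0],"twist":[0,0,0]},
  {"hand":3.5,"travel":[0.4,0,0],"twist":[0,0,0]},
  {"hand":3.5,"travel":[0.2,0,0.1],"twist":[0,0,0]},
  {"hand":3.5,"travel":[0,0,0.05],"twist":[0,0,0]},
])

```text
time: 31.3
position: [0.56, -0.0476, -0.0041]
tool_rot: [0.706, 0.708, 0.0, 0.0]
ft_force: [0.8, 0.1, -5.0]
grip_width: 0.0396
grip_force: 45.0
```

move_arm([
  {"hand":4.6,"travel":[0,0,0],"twist":[0,0,0]},
  {"hand":4.6,"travel":[0,0,0],"twist":[0,0,0]},
  {"hand":4.6,"travel":[0,0,0],"twist":[0,0,0]},
  {"hand":4.6,"travel":[0,0,0],"twist":[0,0,0]},
  {"hand":4.6,"travel":[0,0,-1],"twist":[0,0,0]},
])

```text
time: 31.72
position: [0.5591, -0.0482, 0.0053]
tool_rot: [0.706, 0.708, -0.001, -0.001]
ft_force: [-0.5, 0.9, 0.5]
grip_width: 0.0457
grip_force: 0.0
```

move_arm([
  {"hand":4.6,"travel":[0,0,-2],"twist":[0,0,0]},
  {"hand":4.6,"travel":[0,0,-2],"twist":[0,0,0]},
  {"hand":0,"travel":[-3,0,0],"twist":[0,0,0]},
  {"hand":0,"travel":[-3,0,0],"twist":[0,0,0]},
  {"hand":0,"travel":[-3,0,0],"twist":[0,0,0]},
])

```text
time: 32.13
position: [0.5609, -0.139, 0.0477]
tool_rot: [0.705, 0.709, 0.0, 0.001]
ft_force: [0.7, -0.9, 1.0]
grip_width: 0.0335
grip_force: 0.0
```

move_arm([
  {"hand":0,"travel":[-1.7,0,0],"twist":[0,0,0]},
  {"hand":0,"travel":[0,0,0],"twist":[0,0,0]},
  {"hand":0,"travel":[0,0,0],"twist":[0,0,0]},
  {"hand":0,"travel":[0,0,0],"twist":[0,0,0]},
])

```text
time: 32.47
position: [0.5599, -0.1545, 0.0464]
tool_rot: [0.706, 0.708, 0.0, -0.0]
ft_force: [0.7, -0.1, -0.3]
grip_width: 0.007
grip_force: 0.0
```

Run:
```python
from rig import robot
from h import *
E=state(robot); to(E,(.5603,-.155,-.003),0.1)
c=snap(robot,"w15"); m=copper(c)
for y in range(0,240,15):
    x=np.nonzero(m[y,200:440])[0]
    if len(x): print(y,x.min()+200,x.max()+200,len(x),end=" | ")
print(proj(c,[(.5603,-.127,.012)]))
```

```text
t 32.47 p [ 0.5599 -0.1545  0.0464] phi 0.18 tz [-0.     0.001 -1.   ] q [-26.  41.  96.   0.  44. -27.] F [ 0.7 -0.1 -0.3] w 0.007
travel [-0.05  0.04  4.94] norm 4.94 twist z 0.08
t 32.47 p [ 0.5599 -0.1545  0.0464] phi 0.18 tz [-0.     0.001 -1.   ] q [-26.  41.  96.   0.  44. -27.] F [ 0.7 -0.1 -0.3] w 0.007
0 306 419 35 | 15 287 418 23 | 30 289 353 9 | 45 289 352 3 | 60 289 352 7 | 75 290 351 3 | 90 290 351 6 | 105 290 351 5 | 120 291 350 3 | 135 291 350 60 | 150 292 349 7 | 165 292 349 19 | 180 292 349 58 | [[321.65696438 185.28850746]]
```

move_arm([
  {"hand":0,"travel":[0,0,2],"twist":[0,0,0]},
  {"hand":0,"travel":[0,0,1.8],"twist":[0,0,0]},
  {"hand":0,"travel":[0,0,0.8],"twist":[0,0,0]},
  {"hand":0,"travel":[0,0,0.3],"twist":[0,0,0]},
  {"hand":0,"travel":[0.4,0,0],"twist":[0,0,0]},
])

```text
time: 32.93
position: [0.5601, -0.1506, -0.0036]
tool_rot: [0.706, 0.708, -0.0, -0.001]
ft_force: [0.5, -0.3, -0.3]
grip_width: 0.0007
grip_force: 0.0
```

move_arm([
  {"hand":0,"travel":[0.4,0,0],"twist":[0,0,0]},
  {"hand":0,"travel":[0.5,0,0],"twist":[0,0,0]},
  {"hand":0,"travel":[0.5,0,0],"twist":[0,0,0]},
  {"hand":0,"travel":[0.5,0,0],"twist":[0,0,0]},
  {"hand":0,"travel":[0.5,0,0],"twist":[0,0,0]},
])

```text
time: 33.35
position: [0.5614, -0.1278, -0.0022]
tool_rot: [0.706, 0.709, 0.0, 0.002]
ft_force: [-0.0, -4.5, 0.9]
grip_width: 0.001
grip_force: 2.3
```

move_arm([
  {"hand":0,"travel":[0.6,0,0],"twist":[0,0,0]},
  {"hand":0,"travel":[0.6,0,0],"twist":[0,0,0]},
  {"hand":0,"travel":[0.6,0,0],"twist":[0,0,0]},
  {"hand":0,"travel":[0.6,0,0],"twist":[0,0,0]},
  {"hand":0,"travel":[0.6,0,0],"twist":[0,0,0]},
])

```text
time: 33.77
position: [0.5614, -0.0979, -0.0022]
tool_rot: [0.706, 0.708, 0.0, 0.002]
ft_force: [0.1, -4.7, 1.7]
grip_width: 0.0007
grip_force: 2.6
```

move_arm([
  {"hand":0,"travel":[0.6,0,0],"twist":[0,0,0]},
  {"hand":0,"travel":[0.6,0,0],"twist":[0,0,0]},
  {"hand":0,"travel":[0.6,0,0],"twist":[0,0,0]},
  {"hand":0,"travel":[0.6,0,0],"twist":[0,0,0]},
  {"hand":0,"travel":[0.5,0,0],"twist":[0,0,0]},
])

```text
time: 34.18
position: [0.5611, -0.0686, -0.0023]
tool_rot: [0.706, 0.708, 0.0, 0.001]
ft_force: [0.1, -4.8, 3.0]
grip_width: 0.0005
grip_force: 2.8
```

move_arm([
  {"hand":0,"travel":[0.5,0,0],"twist":[0,0,0]},
  {"hand":0,"travel":[0.5,0,0],"twist":[0,0,0]},
  {"hand":0,"travel":[0.4,0,0],"twist":[0,0,0]},
  {"hand":0,"travel":[0.3,0,0],"twist":[0,0,0]},
  {"hand":0,"travel":[0.2,0,0],"twist":[0,0,0]},
])

```text
time: 34.6
position: [0.561, -0.0496, -0.0023]
tool_rot: [0.706, 0.709, 0.0, 0.001]
ft_force: [-0.3, -5.2, 2.9]
grip_width: 0.0004
grip_force: 2.9
```

move_arm([
  {"hand":0,"travel":[0.2,0,0],"twist":[0,0,0]},
  {"hand":0,"travel":[0.2,0,0],"twist":[0,0,0]},
  {"hand":0,"travel":[0.2,0,0],"twist":[0,0,0]},
  {"hand":0,"travel":[0.15,0,0],"twist":[0,0,0]},
  {"hand":0,"travel":[0.1,0,0],"twist":[0,0,0]},
])

```text
time: 35.02
position: [0.561, -0.0413, -0.0023]
tool_rot: [0.706, 0.708, 0.0, 0.001]
ft_force: [0.3, -5.2, 2.6]
grip_width: 0.0008
grip_force: 2.9
```

move_arm([
  {"hand":0,"travel":[0.1,0,0],"twist":[0,0,0]},
  {"hand":0,"travel":[0.1,0,0],"twist":[0,0,0]},
  {"hand":0,"travel":[0.05,0,0],"twist":[0,0,0]},
])

```text
time: 35.27
position: [0.5609, -0.0389, -0.0023]
tool_rot: [0.706, 0.708, 0.0, 0.001]
ft_force: [0.0, -5.6, 3.0]
grip_width: 0.0006
grip_force: 2.9
```

move_arm([
  {"hand":0,"travel":[0.05,0,0],"twist":[0,0,0]},
  {"hand":0,"travel":[0.05,0,0],"twist":[0,0,0]},
])

```text
time: 35.43
position: [0.561, -0.038, -0.0023]
tool_rot: [0.706, 0.708, 0.0, 0.001]
ft_force: [0.1, -6.1, 2.6]
grip_width: 0.0007
grip_force: 2.9
```

move_arm([
  {"hand":0,"travel":[0.05,0,0],"twist":[0,0,0]},
  {"hand":0,"travel":[0.05,0,0],"twist":[0,0,0]},
])

```text
time: 35.6
position: [0.561, -0.037, -0.0023]
tool_rot: [0.706, 0.708, 0.0, 0.001]
ft_force: [0.0, -5.8, 3.5]
grip_width: 0.0004
grip_force: 2.9
```

move_arm([
  {"hand":0,"travel":[0.05,0,0],"twist":[0,0,0]},
  {"hand":0,"travel":[0,0,0],"twist":[0,0,0]},
])

```text
time: 35.77
position: [0.561, -0.037, -0.0022]
tool_rot: [0.706, 0.709, -0.0, 0.002]
ft_force: [-0.5, -6.7, 2.3]
grip_width: 0.0005
grip_force: 3.7
```

move_arm([
  {"hand":0,"travel":[0.05,0,0],"twist":[0,0,0]},
  {"hand":0,"travel":[0.05,0,0],"twist":[0,0,0]},
  {"hand":0,"travel":[0,0,0],"twist":[0,0,0]},
])

```text
time: 36.02
position: [0.5611, -0.0369, -0.0022]
tool_rot: [0.705, 0.709, -0.0, 0.002]
ft_force: [-1.3, -10.4, 2.5]
grip_width: 0.0008
grip_force: 5.2
```

Both bars stop at the same TCP y (-0.0369), which confirms both are home. Now I position outside the gate.

move_arm([
  {"hand":0,"travel":[-0.5,0,0],"twist":[0,0,0]},
  {"hand":0,"travel":[-1,0,0],"twist":[0,0,0]},
  {"hand":0,"travel":[0,0,-3],"twist":[0,0,0]},
  {"hand":0,"travel":[0,0,-3],"twist":[0,0,0]},
  {"hand":0,"travel":[0,0,-1],"twist":[0,0,0]},
])

```text
time: 36.43
position: [0.5613, -0.0499, 0.0697]
tool_rot: [0.706, 0.708, 0.001, 0.001]
ft_force: [0.8, -1.1, -0.4]
grip_width: 0.0006
grip_force: 0.0
```

move_arm([
  {"hand":0,"travel":[-1.7,-2.6,0],"twist":[0,0,0]},
  {"hand":0,"travel":[-1.7,-2.6,0],"twist":[0,0,0]},
  {"hand":0,"travel":[-1.7,-2.6,0],"twist":[0,0,0]},
  {"hand":0,"travel":[-1.6,-2.6,0],"twist":[0,0,0]},
  {"hand":0,"travel":[0,0,0],"twist":[0,0,0]},
])

```text
time: 36.85
position: [0.4502, -0.1169, 0.0664]
tool_rot: [0.707, 0.707, -0.001, -0.004]
ft_force: [-0.5, 0.5, -0.6]
grip_width: 0.0003
grip_force: 0.0
```

move_arm([
  {"hand":0,"travel":[0,0,0],"twist":[0,0,0]},
  {"hand":0,"travel":[0,0,0],"twist":[0,0,0]},
])

```text
time: 37.02
position: [0.4568, -0.1171, 0.0669]
tool_rot: [0.706, 0.708, 0.0, 0.0]
ft_force: [0.7, 0.0, -1.4]
grip_width: 0.0004
grip_force: 0.0
```

Run:
```python
from rig import robot
from h import *
E=state(robot); to(E,(.4586,-.119,0),0.1)
c=snap(robot,"w16"); c2=robot.camera("top")
f=c["frame"]
H=np.array([.5088,-.0326])
# dark knob: search darkest blob near predicted place
g=cv2.cvtColor(c2["frame"],cv2.COLOR_RGB2GRAY)
pp=proj(c2,[(.494,-.147,.034)])[0]; print("top knob pred",pp.round(1))
m=copper(c); ys,xs=np.nonzero(m)
for lo,hi,n in((.545,.575,"wide"),(.595,.615,"narrow")):
    P=onz(c,np.c_[xs,ys],.012); k=(P[:,0]>lo)&(P[:,0]<hi)&(P[:,1]>-.06)&(P[:,1]<.07); print(n,P[k,1].min() if k.any() else None)
prev=np.array([.4586,-.119])
for th in np.arange(1.7,-.11,-.1):
    u=np.array([-np.sin(th),-np.cos(th)]);n=np.array([-np.cos(th),np.sin(th)])
    j=.095*u+(.004+.0125*abs(np.cos(th))+.015*abs(np.sin(th)))*n
    w=np.array([H[0]-j[1],H[1]+j[0]]); d=(w-prev)*100; prev=w
    print(round(th,2),w.round(4),"travel",[round(d[1],2),round(d[0],2)])
```

```text
t 37.02 p [ 0.4568 -0.1171  0.0669] phi 0.14 tz [ 0.001  0.    -1.   ] q [-28.  33. 111.   0.  35. -28.] F [ 0.7  0.  -1.4] w 0.0004
travel [-0.19  0.18  6.69] norm 6.7 twist z 0.04
t 37.02 p [ 0.4568 -0.1171  0.0669] phi 0.14 tz [ 0.001  0.    -1.   ] q [-28.  33. 111.   0.  35. -28.] F [ 0.7  0.  -1.4] w 0.0004
top knob pred [307.4 241.9]
wide -0.025830541355359206
narrow -0.026391165993320285
1.7 [ 0.4762 -0.1242] travel [np.float64(-0.52), np.float64(1.76)]
1.6 [ 0.4867 -0.127 ] travel [np.float64(-0.28), np.float64(1.04)]
1.5 [ 0.4957 -0.1288] travel [np.float64(-0.18), np.float64(0.9)]
1.4 [ 0.5043 -0.1298] travel [np.float64(-0.1), np.float64(0.86)]
1.3 [ 0.5132 -0.13  ] travel [np.float64(-0.02), np.float64(0.89)]
1.2 [ 0.5222 -0.1293] travel [np.float64(0.07), np.float64(0.9)]
1.1 [ 0.5314 -0.1277] travel [np.float64(0.16), np.float64(0.91)]
1.0 [ 0.5405 -0.1252] travel [np.float64(0.25), np.float64(0.91)]
0.9 [ 0.5494 -0.1216] travel [np.float64(0.35), np.float64(0.9)]
0.8 [ 0.5582 -0.1171] travel [np.float64(0.45), np.float64(0.87)]
0.7 [ 0.5665 -0.1116] travel [np.float64(0.55), np.float64(0.83)]
0.6 [ 0.5743 -0.105 ] travel [np.float64(0.65), np.float64(0.78)]
0.5 [ 0.5815 -0.0976] travel [np.float64(0.75), np.float64(0.72)]
0.4 [ 0.588  -0.0893] travel [np.float64(0.83), np.float64(0.64)]
0.3 [ 0.5935 -0.0801] travel [np.float64(0.91), np.float64(0.56)]
0.2 [ 0.5981 -0.0703] travel [np.float64(0.98), np.float64(0.45)]
0.1 [ 0.6015 -0.0599] travel [np.float64(1.04), np.float64(0.34)]
-0.0 [ 0.6038 -0.0491] travel [np.float64(1.08), np.float64(0.23)]
-0.1 [ 0.6051 -0.041 ] travel [np.float64(0.81), np.float64(0.13)]
```

move_arm([
  {"hand":0,"travel":[0,0,3],"twist":[0,0,0]},
  {"hand":0,"travel":[0,0,2.2],"twist":[0,0,0]},
  {"hand":0,"travel":[0,0,1],"twist":[0,0,0]},
  {"hand":0,"travel":[0,0,0.4],"twist":[0,0,0]},
  {"hand":0,"travel":[0,0,0],"twist":[0,0,0]},
])

```text
time: 37.53
position: [0.4563, -0.1164, 0.0001]
tool_rot: [0.706, 0.709, -0.0, -0.001]
ft_force: [-0.2, 0.5, 0.8]
grip_width: 0.0004
grip_force: 0.0
```

move_arm([
  {"hand":0,"travel":[-0.3,0.6,0],"twist":[0,0,0]},
  {"hand":0,"travel":[-0.4,1.3,0],"twist":[0,0,0]},
  {"hand":0,"travel":[-0.3,1.0,0],"twist":[0,0,0]},
  {"hand":0,"travel":[-0.2,0.9,0],"twist":[0,0,0]},
  {"hand":0,"travel":[-0.1,0.9,0],"twist":[0,0,0]},
])

```text
time: 37.95
position: [0.5042, -0.1301, 0.0019]
tool_rot: [0.706, 0.708, 0.0, 0.0]
ft_force: [-2.3, 0.0, -0.6]
grip_width: 0.0005
grip_force: 0.6
```

move_arm([
  {"hand":0,"travel":[0,0.9,0],"twist":[0,0,0]},
  {"hand":0,"travel":[0.05,0.9,0],"twist":[0,0,0]},
  {"hand":0,"travel":[0.15,0.9,0],"twist":[0,0,0]},
  {"hand":0,"travel":[0.25,0.9,0],"twist":[0,0,0]},
  {"hand":0,"travel":[0.35,0.9,0],"twist":[0,0,0]},
])

```text
time: 38.37
position: [0.5489, -0.1214, 0.0009]
tool_rot: [0.706, 0.708, -0.0, -0.0]
ft_force: [-0.8, -0.1, -0.1]
grip_width: 0.0003
grip_force: 0.6
```

Following the arc exactly. Continuing.

move_arm([
  {"hand":0,"travel":[0.45,0.87,0],"twist":[0,0,0]},
  {"hand":0,"travel":[0.55,0.83,0],"twist":[0,0,0]},
  {"hand":0,"travel":[0.65,0.78,0],"twist":[0,0,0]},
  {"hand":0,"travel":[0.75,0.72,0],"twist":[0,0,0]},
  {"hand":0,"travel":[0.83,0.64,0],"twist":[0,0,0]},
])

```text
time: 38.78
position: [0.5874, -0.0886, 0.001]
tool_rot: [0.706, 0.708, 0.0, 0.0]
ft_force: [-1.5, -0.8, 0.1]
grip_width: 0.0
grip_force: 0.5
```

move_arm([
  {"hand":0,"travel":[0.9,0.56,0],"twist":[0,0,0]},
  {"hand":0,"travel":[0.9,0.45,0],"twist":[0,0,0]},
  {"hand":0,"travel":[0.8,0.3,0],"twist":[0,0,0]},
  {"hand":0,"travel":[0.5,0.1,0],"twist":[0,0,0]},
  {"hand":0,"travel":[0.3,0,0],"twist":[0,0,0]},
])

```text
time: 39.2
position: [0.6013, -0.0543, 0.0011]
tool_rot: [0.706, 0.709, 0.0, 0.001]
ft_force: [0.3, -1.5, 0.6]
grip_width: 0.0004
grip_force: 0.4
```

move_arm([
  {"hand":0,"travel":[0.3,0,0],"twist":[0,0,0]},
  {"hand":0,"travel":[0.2,0,0],"twist":[0,0,0]},
  {"hand":0,"travel":[0,0,0],"twist":[0,0,0]},
])

```text
time: 39.45
position: [0.6005, -0.05, 0.0011]
tool_rot: [0.706, 0.708, 0.0, 0.0]
ft_force: [1.3, -1.0, 0.0]
grip_width: 0.0003
grip_force: 0.0
```

move_arm([
  {"hand":0,"travel":[0.1,0,0],"twist":[0,0,0]},
  {"hand":0,"travel":[0.1,0,0],"twist":[0,0,0]},
  {"hand":0,"travel":[0,0,0],"twist":[0,0,0]},
])

```text
time: 39.7
position: [0.6004, -0.0491, 0.001]
tool_rot: [0.706, 0.708, -0.0, 0.0]
ft_force: [0.1, -3.8, 1.2]
grip_width: 0.0003
grip_force: 1.8
```

move_arm([
  {"hand":0,"travel":[0.1,0,0],"twist":[0,0,0]},
  {"hand":0,"travel":[0.1,0,0],"twist":[0,0,0]},
  {"hand":0,"travel":[0,0,0],"twist":[0,0,0]},
])

```text
time: 39.95
position: [0.6005, -0.0489, 0.0011]
tool_rot: [0.705, 0.709, -0.001, 0.001]
ft_force: [-2.2, -10.1, 0.1]
grip_width: 0.0007
grip_force: 4.7
```

The gate has hit its stop at -0.0489 (predicted -0.0491 when shut). Backing away and checking.

move_arm([
  {"hand":0,"travel":[-0.5,0,0],"twist":[0,0,0]},
  {"hand":0,"travel":[-2,0,0],"twist":[0,0,0]},
  {"hand":0,"travel":[-3,0,0],"twist":[0,0,0]},
  {"hand":0,"travel":[0,0,-4],"twist":[0,0,0]},
  {"hand":0,"travel":[0,0,-4],"twist":[0,0,0]},
])

```text
time: 40.37
position: [0.5978, -0.1016, 0.0775]
tool_rot: [0.707, 0.707, -0.002, -0.005]
ft_force: [0.9, 0.5, -0.5]
grip_width: -0.0001
grip_force: 0.0
```

move_arm([
  {"hand":0,"travel":[0,0,-4],"twist":[0,0,0]},
  {"hand":0,"travel":[0,0,-4],"twist":[0,0,0]},
  {"hand":0,"travel":[0,0,0],"twist":[0,0,0]},
  {"hand":0,"travel":[0,0,0],"twist":[0,0,0]},
  {"hand":0,"travel":[0,0,0],"twist":[0,0,0]},
])

```text
time: 40.78
position: [0.6, -0.1006, 0.1607]
tool_rot: [0.706, 0.708, 0.0, -0.001]
ft_force: [-0.3, -0.0, -0.1]
grip_width: 0.0005
grip_force: 0.0
```

Run:
```python
from rig import robot
from h import *
c=snap(robot,"w17"); cv2.imwrite("pics/w17z.png",cv2.resize(c["frame"][0:240,200:460],None,fx=2.4,fy=2.4,interpolation=2)[:,:,::-1])
```

```text
t 40.78 p [ 0.6    -0.1006  0.1607] phi 0.18 tz [-0.001  0.001 -1.   ] q [-20.  33.  88.   0.  60. -20.] F [-0.3 -0.  -0.1] w 0.0005
```

View pics/w17z.png

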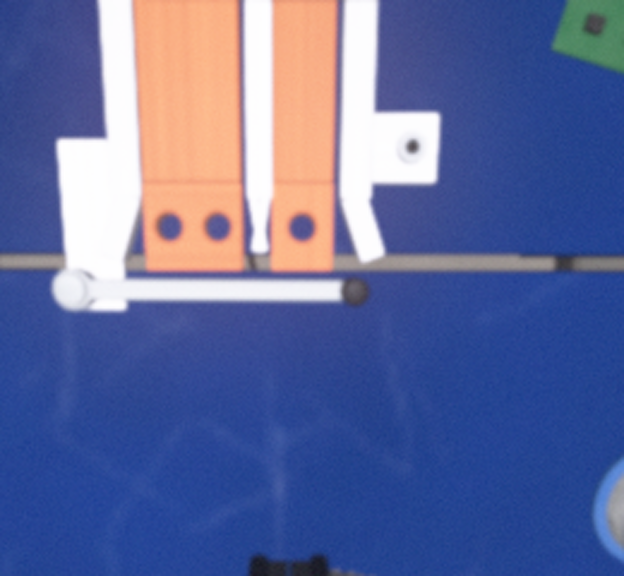

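Both bars lie in their lanes with their punched ends (row 270) level at the mouth, and the gate is straight across from the hinge (73,290) to the knob (355,291). Handing in.

```bash
python3 -c "
from rig import robot
print(robot.hand_in())"
```

```text
the job is handed in; nothing more can be done
None
```

Both busbars are seated against their stop screws, plain ends in (I measured at most about 11 N at the tool on the final push), the gate is shut across the punched ends, nothing is held, and I handed the job in at about 41 s; it returned no verdict.

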